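Rack and seal the coffee sample canisters

ROBOT

A 6-joint arm with a two-finger parallel gripper is mounted at the origin on the work surface. World frame = base frame: x ahead of the robot, y to its left, z up, the work surface at z = 0. Lengths are in m, angles in rad, forces in N, time in s.
With the tool pointing down it reaches from about 0.25 to 0.85 m from the base axis. Payload 12.5 kg.
Tool frame: the origin (TCP) lies on the centre line of the jaws, within the pads' length; the fingertips stand 25 mm ahead of it and the grasp point (between the pads) lies 6 mm ahead of it (tips_ahead is the distance from the TCP to the fingertips, in m); z points along the fingers, y is the line along which they close (so a half turn about z gives the same grasp; the last joint's range is limited). The gripper opens to 93 mm and grips with 3 to 60 N. Pads are 15 mm wide; open, the fingers measure 128 mm over their backs; the gripper's body (75 mm by 188 mm) begins 65 mm behind the grasp point.
Start: joints at [-1.309, 0.351, 1.652, -0, 1.139, -0.085], TCP at [0.187, -0.517, 0.219] pointing down, gripper open.
Joint ranges: [-2.75, 2.75], [-0.79, 2.1], [0.01, 2.65], [-1.57, 4.71], [0.07, 3.14], [-2.87, 2.87]. Speed limits (rad/s): [2.22, 2.22, 2.79, 3.14, 3.14, 3.14].

INTERFACE

Orientations are given as a unit quaternion [w, x, y, z].
In Python, from rig import * gives the robot as it stands.
- The arm moves only by the tool step_arm, never from a script. Its argument "series" is a list of rows, each an object with "xyz": the shift along the tool's x, y, z scaled (see below), a list of three; "turn": the turn, a rotation vector about the tool's x, y, z scaled (see below), a list of three; "gripper": the gripper's target within -1 to 1 (shut at 1, half-way at 0, fully open at -1). A call has 1 to 10 rows; each row is the pose to reach, as a shift and turn from the pose commanded when the call began, along the tool's axes at that moment, turning the shorter way round; what a row does not reach only later rows make up. The controller multiplies each number of a shift by 0.4 m and each number of a turn by pi rad. A row lasts 1/8 s, in which the tool goes at most 62.5 mm and 10.7 degrees, less where a joint would pass 70% of its speed; a pose out of reach is approached as far as the arm can. A call with a number of a shift or a turn outside -1 to 1 is refused whole. A call with a gripper value outside its range is refused whole. The fingers move at their own pace and stop on an object; "newtons" is the grip in N (left out, the last holds). Time passes only in rows, so rows that repeat a pose let the fingers close. It gives the time, the measured TCP pose, the force, the opening and the grip force at its end, in the units of the state.
- state(): the state, without advancing time (a new reading comes with each control period).
- camera(name): name is "side" or "top"; returns (picture, depth): 420x560x3 uint8, blue, green, red; 420x560 float32, m along the optical axis (not along the pixel's ray), 0 where there is no reading.
- camera_info(name): a dict with "K" (3x3 intrinsics, pixels), "T" (4x4, takes a point from camera to world coordinates). Camera axes: x right, y up, looking along -z (the intrinsics and any distortion apply to the point x, -y, -z); pixel columns grow to the right and rows downward; lengths in m; the calibration is good to about 2 mm. A picture is of the moment at which its call begins. camera_info takes no time and is no camera call.
- hand_in(): hands the job in; it is judged then, once.
Trained networks look in the newest picture that a camera, given by its name, has taken for a name from the list of things; names that differ only in an ending like _2 or _b are one class to them, and where a whole thing is asked for, a point or a joint stands for the part that bears it (a point fixed in the world has none). Each returns a list of dicts, best first, with "p" (0 to 1); they miss things now and then, are a little off and sometimes report something else, mostly with a low value. They report only what shows in the picture. A call takes as long as a camera call.
- recognise(label, camera): "rect" ([left, top, right, bottom] in pixels, round what is visible of it).
- masks_of(label, camera): "region" (420x560 bool, what is visible of it) and "rect" ([left, top, right, bottom] in pixels, round what is visible of it).
The state is a dict: "clock": time; "joints": joint angles; "joint_velocities": joint speeds; "effort": joint torques, N m; "tcp_pos": TCP position; "tool_rot": TCP orientation; "force": force on the tool from outside, world axes, zero at the start; "ft_torque": the same for the moment, N m; "finger_gap": finger opening in m; "finger_force": force on a finger pad.
Only numpy, scipy, OpenCV 4.12 (cv2) and the standard library are available. Lean on these libraries where they do the work, as an engineer would, in place of code of your own. Each camera call takes 0.05 s, during which the arm holds its last target. There are 200 camera calls.

TASK

Stand every coffee sample canister on the counter cap-up in a pocket of the plywood holder, one per pocket, and seal each one in the holder by setting the orange automatic punch upright on its red pin and pressing straight down until the punch's spring trips and the pin is driven flush with the cap; never push a pin with the gripper itself. When all the canisters present are racked and sealed, hang the punch back in its aluminium stand, and do not shift or tip the other things on the counter.

Things in the scene. Friction and masses are not known exactly. Their poses are not given: they have to be found in the camera images.
- holder: Fixed plywood holder, 48 mm (x) by 177 mm (y) by 60 mm high, open on top; origin at the centre of its underside on the counter, z up. Four square pockets, 38 mm wide inside, in a row along its own y, 43 mm apart; walls 5 mm, pocket floor 5 mm above the counter. Neighbours stand only 11 mm apart: fingers have room on the x sides only.
- pocket0 (a point): Centre of the inner floor of the first pocket (own y = +64.5 mm in the holder), 5 mm above the counter; the rim is 55 mm higher. Same axes as the holder.
- pocket1 (a point): The same for the second pocket (own y = +21.5 mm).
- pocket2 (a point): The same for the third pocket (own y = -21.5 mm).
- pocket3 (a point): The same for the fourth pocket (own y = -64.5 mm).
- can1_mid (a point): Centre (55 mm above the underside) of the sample canister with the blue cap: a brown round tube 32 mm in diameter, 110 mm high without its pin, standing on a heavy steel foot, 180 g; own z points up through the cap. A red seal pin 14 mm in diameter stands 6 mm proud of the middle of the cap. It may be absent.
- can2_mid (a point): The same for the canister with the yellow cap.
- can3_mid (a point): The same for the canister with the green cap.
- can4_mid (a point): The same for the canister with the white cap.
- pin1 (a joint): How far the red pin of the blue-capped canister has been driven in, in m: 0 = standing 6 mm proud, 0.006 = flush with the cap, fully home. It is stiff: about 14 N moves it (more than the punch needs to trip), and it stays where it is left.
- pin2 (a joint): The same for the yellow-capped canister.
- pin3 (a joint): The same for the green-capped canister.
- pin4 (a joint): The same for the white-capped canister.
- punch_mid (a point): Mid-grip of the automatic punch (260 g), 100 mm above its nose tip (nose out); own z points up to the head. Round orange grip 22 mm in diameter, 68 to 132 mm above the tip; below it a dark flange 40 mm in diameter (62 to 68 mm above the tip), a 22 mm steel barrel (24 to 62 mm) and a 7 mm nose. At the start it hangs upright in its stand, by the flange.
- nose (a joint): How far the nose is pressed up into the punch, in m: 0 = out, 0.014 = all the way in. The push rises from 2 N to 11 N at 10 mm; there the inner spring trips and it falls to about 3 N at 14 mm. Then the nose is bottomed, and pressing on with about 14 N drives a pin home. It springs out again when lifted.
- stand_mouth (a point): Centre of the mouth of the punch stand, a fixed aluminium block 56 mm square and 75 mm high with an upright bore 31 mm in diameter right through it; this point is at its top face. The hanging punch rests with the underside of its flange on this face.
- mug_center (a point): White mug, bystander, 76 mm in diameter and 85 mm high; point half-way up on its axis.
- jar_center (a point): Small amber jar, bystander, 52 mm in diameter, 65 mm high; point half-way up.
- syrup_center (a point): Tall amber syrup bottle, bystander, 70 mm in diameter, 220 mm high; point half-way up.
- measure_center (a point): Clear measuring cup, bystander, 100 mm in diameter, 110 mm high; point half-way up.
- carton_center (a point): Lilac drink carton, bystander, 70 by 70 by 170 mm; point half-way up.
- tin_center (a point): Red tin, bystander, 80 mm in diameter, 100 mm high; point half-way up.
- spoon_grip (a point): Lying spoon, bystander; point on its handle.

How it is judged:
By the outcome, as a careful person would: the job done as asked, in the order asked, and still so for the second after the job is handed in, with the robot touching nothing.
Of can1, can2, can3, can4 only 3 to 4 are there at a start; the rules pass over those that are not, and their reading is None.
At some moment in a run one of can1, can2, can3, can4 may be knocked a few centimetres aside while the robot is not near it.
It also fails if it takes over 210 s, if anything falls off the work surface, if the arm or the gripper's body presses on something with over 40 N, if the wrist force passes 120 N, or if a joint passes its speed limit or range.

## Working session

There is one attempt and no reset: what is moved stays moved. The work goes in short steps, Python scripts to look and compute and a tool call to move; the robot and the scene stay as the last step left them, time stands still between calls to the robot, and variables do not carry over. Pictures are saved under pics/ and viewed, at most 14 in all, crops included, and the job is handed in when it is done.

Besides the shell and the picture viewer there is one more tool, called after "Emit:" in YAML: its name, and indented under it one key for each argument. step_arm: Moves the arm, as the interface text tells. Its arguments: {"type":"object","properties":{"series":{"type":"array"},"newtons":{"type":"number"}},"required":["series"]}

```bash
mkdir -p pics; ls
python3 - <<'E'
from rig import *
import cv2,numpy as np
for n in("top","side"):
    p,d=camera(n); cv2.imwrite(f"pics/{n}0.png",p); np.save(f"{n}0.npy",d)
    i=camera_info(n); print(n,{k:(np.round(np.array(v),3).tolist()) for k,v in i.items()})
print(state())
E
```

```text
pics
top {'K': [[405.18, 0.0, 277.704], [0.0, 405.18, 206.859], [0.0, 0.0, 1.0]], 'T': [[-0.019, 0.988, -0.151, 0.314], [-1.0, -0.02, -0.004, 0.031], [-0.007, 0.151, 0.989, 1.469], [0.0, 0.0, 0.0, 1.0]]}
side {'K': [[429.759, 0.0, 283.362], [0.0, 429.759, 205.937], [0.0, 0.0, 1.0]], 'T': [[-0.668, 0.549, -0.503, -0.116], [-0.744, -0.483, 0.462, 0.597], [0.01, 0.683, 0.731, 1.01], [0.0, 0.0, 0.0, 1.0]]}
{'clock': 0.1, 'joints': array([-1.30859674e+00,  3.51193148e-01,  1.65236166e+00,  1.53145320e-05,
        1.13908415e+00, -8.46120135e-02]), 'joint_velocities': array([ 0.00061727, -0.00240447, -0.00349788,  0.00028863,  0.00144211,
        0.0002568 ]), 'effort': array([ 5.67718362e-04, -4.98030102e+01, -2.85704881e+01,  7.00045167e-02,
        2.38860038e-02, -6.19730417e-05]), 'tcp_pos': array([ 0.18688697, -0.51694769,  0.21844875]), 'tool_rot': array([-5.21704205e-04,  9.85003270e-01,  1.72534881e-01, -3.94656809e-05]), 'force': array([-0.16879809, -0.65184373, -0.86551804]), 'ft_torque': array([ 0.0430602 ,  0.02305283, -0.01012514]), 'finger_force': 0.0, 'finger_gap': 0.09294608960811188}
```

View pics/top0.png

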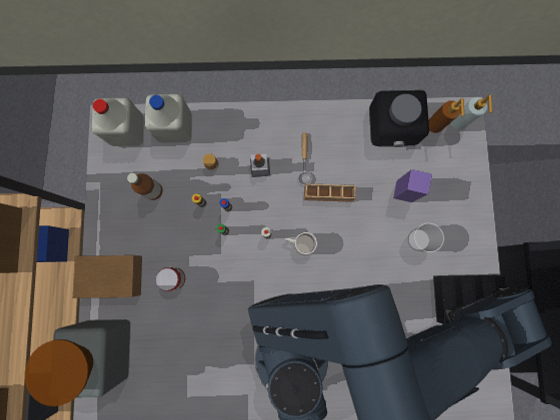

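View pics/side0.png

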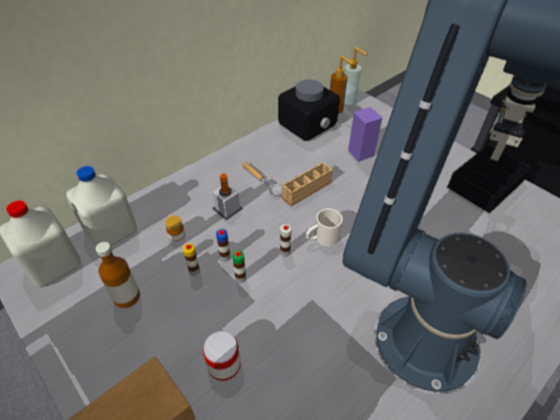

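```bash
cat > h.py <<'E'
from rig import *
import cv2,numpy as np
from scipy.spatial.transform import Rotation as R
def cloud(n,d):
    i=camera_info(n);K=np.array(i["K"]);T=np.array(i["T"])
    v,u=np.mgrid[:420,:560]
    p=np.stack([(u-K[0,2])/K[0,0]*d,-(v-K[1,2])/K[1,1]*d,-d],-1)
    w=p@T[:3,:3].T+T[:3,3]; w[d<=0]=np.nan
    return w
def circ(P):
    A=np.c_[2*P[:,:2],np.ones(len(P))];s=np.linalg.lstsq(A,(P[:,:2]**2).sum(1),rcond=None)[0]
    return s[:2],np.sqrt(s[2]+s[:2]@s[:2])
E
python3 - <<'E'
from h import *
for n in("top","side"):
    d=np.load(f"{n}0.npy"); W=cloud(n,d)
    for l in "holder can1_mid can2_mid can3_mid can4_mid punch_mid mug_center jar_center syrup_center measure_center carton_center tin_center spoon_grip".split():
        for m in masks_of(l,n)[:2]:
            if m["p"]<.3: continue
            P=W[m["region"]];P=P[~np.isnan(P[:,0])]
            if len(P)<5: continue
            zt=np.percentile(P[:,2],97);Q=P[P[:,2]>zt-.01]
            print(n,l,round(m["p"],2),[int(x) for x in m["rect"]],"ztop%.3f"%zt,"mean top",Q.mean(0).round(3),"ext",np.percentile(P,3,0).round(3),np.percentile(P,97,0).round(3))
E
```

```text
top holder 0.75 [305, 183, 355, 206] ztop0.065 mean top [ 0.584 -0.147  0.061] ext [ 0.557 -0.233  0.001] [ 0.607 -0.061  0.065]
top holder 0.37 [218, 223, 230, 235] ztop0.120 mean top [0.455 0.231 0.114] ext [0.44  0.217 0.018] [0.466 0.242 0.12 ]
top can1_mid 0.41 [220, 198, 230, 211] ztop0.119 mean top [0.54  0.22  0.114] ext [0.526 0.206 0.019] [0.552 0.233 0.119]
top can2_mid 0.64 [303, 184, 355, 207] ztop0.065 mean top [ 0.584 -0.147  0.061] ext [ 0.557 -0.233  0.003] [ 0.607 -0.061  0.065]
top can2_mid 0.58 [261, 227, 268, 239] ztop0.120 mean top [0.438 0.079 0.114] ext [0.424 0.065 0.006] [0.453 0.092 0.12 ]
top can3_mid 0.45 [217, 221, 230, 234] ztop0.119 mean top [0.456 0.232 0.114] ext [0.44  0.217 0.016] [0.467 0.245 0.119]
top can4_mid 0.67 [261, 227, 269, 238] ztop0.120 mean top [0.438 0.08  0.114] ext [0.424 0.065 0.003] [0.453 0.1   0.12 ]
top punch_mid 0.52 [251, 151, 262, 168] ztop0.150 mean top [0.688 0.102 0.147] ext [0.672 0.086 0.073] [0.714 0.119 0.15 ]
top punch_mid 0.5 [303, 183, 356, 204] ztop0.065 mean top [ 0.584 -0.148  0.061] ext [ 0.556 -0.237 -0.001] [
[... 2388 characters left out ...]
ext [0.573 0.464 0.005] [0.615 0.528 0.22 ]
side carton_center 0.84 [349, 106, 383, 162] ztop0.173 mean top [ 0.584 -0.423  0.17 ] ext [ 0.548 -0.451  0.014] [ 0.624 -0.386  0.173]
side carton_center 0.61 [233, 253, 248, 283] ztop0.116 mean top [0.452 0.233 0.111] ext [0.438 0.219 0.004] [0.463 0.247 0.116]
side tin_center 0.7 [203, 331, 244, 380] ztop0.103 mean top [0.285 0.413 0.1  ] ext [0.248 0.382 0.015] [0.314 0.45  0.103]
side spoon_grip 0.84 [244, 164, 279, 195] ztop0.022 mean top [ 0.745 -0.064  0.018] ext [ 0.63  -0.082  0.001] [ 0.801 -0.053  0.022]
side spoon_grip 0.36 [280, 161, 333, 205] ztop0.062 mean top [ 0.582 -0.143  0.058] ext [ 0.556 -0.235  0.005] [ 0.608 -0.061  0.062]
```

The top picture shows all four canisters: yellow at (198,200), blue (225,203), green (221,229) and white (266,232). The punch and stand are at (259,163) and the holder at (330,192). The side view agrees, with the mug at (327,226). The networks mixed up several labels, so I'm matching by colour. Next I refine the positions.

```bash
cat >> h.py <<'E'
CANS=dict(blue=(.540,.220),yellow=(.555,.315),green=(.453,.232),white=(.437,.080))
def near(W,c,r,z0,z1):
    P=W.reshape(-1,3);m=(np.hypot(P[:,0]-c[0],P[:,1]-c[1])<r)&(P[:,2]>z0)&(P[:,2]<z1)
    return P[m]
def top(W,c,r,z0,z1):
    for k in range(4):
        P=near(W,c,r,z0,z1)
        if len(P)<5: return None
        c=(P[:,:2].max(0)+P[:,:2].min(0))/2 if k==3 else P[:,:2].mean(0)
    return P[:,:2].mean(0).round(4),c.round(4),len(P),P[:,2].max().round(4)
def rim(W,c=(.583,-.147)):
    P=near(W,c,.11,.054,.07); return cv2.minAreaRect((P[:,:2]*1000).astype(np.float32)),len(P)
def look(pre=None):
    out={}
    for n in("top","side"):
        p,d=camera(n); out[n]=(p,cloud(n,d))
        if pre: cv2.imwrite(f"pics/{pre}_{n}.png",p)
    return out
E
python3 - <<'E'
from h import *
for n in("top","side"):
    W=cloud(n,np.load(f"{n}0.npy"))
    for k,c in CANS.items(): print(n,k,top(W,c,.025,.095,.13))
    print(n,"punch",top(W,(.688,.102),.03,.125,.16)); print(n,"standtop",top(W,(.688,.102),.05,.068,.088)); print(n,"flange",top(W,(.688,.102),.024,.078,.09))
    print(n,"rim",rim(W))
    for a in (.12,):pass
    P=W.reshape(-1,3);f=P[(P[:,0]>.4)&(P[:,0]<.7)&(abs(P[:,1])<.3)&(abs(P[:,2])<.01)];print("table z",np.median(f[:,2]))
E
```

```text
top blue (array([0.5399, 0.2206]), array([0.5406, 0.221 ]), 75, np.float64(0.1251))
top yellow (array([0.5582, 0.3131]), array([0.5591, 0.3142]), 76, np.float64(0.1212))
top green (array([0.454 , 0.2312]), array([0.4547, 0.2316]), 77, np.float64(0.1233))
top white (array([0.4388, 0.0794]), array([0.4387, 0.0794]), 74, np.float64(0.1219))
top punch (array([0.6872, 0.101 ]), array([0.6883, 0.1009]), 41, np.float64(0.1522))
top standtop (array([0.6853, 0.1004]), array([0.6896, 0.1004]), 192, np.float64(0.0876))
top flange (array([0.681 , 0.0994]), array([0.6815, 0.0982]), 64, np.float64(0.0888))
top rim (((583.8665161132812, -148.8408966064453), (177.81690979003906, 49.7379035949707), 86.83545684814453), 226)
table z 0.0018243999326466032
side blue (array([0.5367, 0.2226]), array([0.5406, 0.221 ]), 120, np.float64(0.1196))
side yellow (array([0.554 , 0.3159]), array([0.5578, 0.3149]), 132, np.float64(0.1195))
side green (array([0.4504, 0.2339]), array([0.4522, 0.2317]), 133, np.float64(0.119))
side white (array([0.4351, 0.082 ]), array([0.4375, 0.0786]), 121, np.float64(0.1187))
side punch (array([0.6859, 0.103 ]), array([0.6889, 0.1018]), 68, np.float64(0.1504))
side standtop (array([0.6825, 0.106 ]), array([0.6887, 0.1018]), 228, np.float64(0.087))
side flange (array([0.6824, 0.1053]), array([0.682 , 0.1032]), 72, np.float64(0.089))
side rim (((583.23046875, -149.5742645263672), (182.23919677734375, 53.15037155151367), 87.35923767089844), 282)
table z 0.0008209449074558783
```

```bash
cat >> h.py <<'E'
def plan(xyz,yaw=87.0):
    "scaled shift and turn from the present pose to TCP xyz, tool down, tool x at yaw (deg)"
    s=state();w,x,y,z=s["tool_rot"];A=R.from_quat([x,y,z,w])
    B=R.from_matrix(np.c_[[np.cos(np.radians(yaw)),np.sin(np.radians(yaw)),0],[np.sin(np.radians(yaw)),-np.cos(np.radians(yaw)),0],[0,0,-1]])
    d=np.array(xyz)-s["tcp_pos"]
    print("xyz",(A.inv().apply(d)/.4).round(4).tolist(),"turn",((A.inv()*B).as_rotvec()/np.pi).round(4).tolist(),"rows",round(np.linalg.norm(d)/.0625,1))
E
python3 -c "
from h import *
plan((.4385,.0795,.25))"
```

```text
xyz [1.0985, -1.1892, -0.0777] turn [0.0, 0.0, -0.3729] rows 10.4
```

Emit:
step_arm:
  series:
    - {"xyz": [0, 0, -0.15], "turn": [0, 0, 0], "gripper": -1}
    - {"xyz": [0.85, -0.9, -0.15], "turn": [0, 0, -0.373], "gripper": -0.4}
    - {"xyz": [0.85, -0.9, -0.15], "turn": [0, 0, -0.373], "gripper": -0.4}
    - {"xyz": [0.85, -0.9, -0.15], "turn": [0, 0, -0.373], "gripper": -0.4}
    - {"xyz": [0.85, -0.9, -0.15], "turn": [0, 0, -0.373], "gripper": -0.4}
    - {"xyz": [0.85, -0.9, -0.15], "turn": [0, 0, -0.373], "gripper": -0.4}
    - {"xyz": [0.85, -0.9, -0.15], "turn": [0, 0, -0.373], "gripper": -0.4}
    - {"xyz": [0.85, -0.9, -0.15], "turn": [0, 0, -0.373], "gripper": -0.4}
    - {"xyz": [0.85, -0.9, -0.15], "turn": [0, 0, -0.373], "gripper": -0.4}
    - {"xyz": [0.85, -0.9, -0.15], "turn": [0, 0, -0.373], "gripper": -0.4}

```text
clock: 2.65
tcp_pos: [0.3851, -0.0601, 0.279]
tool_rot: [0.0, 0.723, 0.691, 0.0]
force: [0.1, -0.9, -0.8]
finger_gap: 0.0651
finger_force: 0.0
```

```bash
python3 -c "
from h import *
W=look('a')
for n in W:
  for k,c in CANS.items(): print(n,k,top(W[n][1],c,.025,.095,.13))
plan((.4385,.0795,.2));print(state()['tcp_pos'],state()['finger_gap'])"
```

```text
top blue (array([0.5398, 0.2205]), array([0.5402, 0.2209]), 76, np.float64(0.1232))
top yellow (array([0.558 , 0.3131]), array([0.5593, 0.314 ]), 78, np.float64(0.1217))
top green (array([0.4541, 0.2313]), array([0.4548, 0.2317]), 76, np.float64(0.1204))
top white (array([0.4388, 0.0794]), array([0.4386, 0.0795]), 74, np.float64(0.1213))
side blue (array([0.5367, 0.2226]), array([0.5395, 0.221 ]), 121, np.float64(0.1204))
side yellow (array([0.5538, 0.3158]), array([0.5563, 0.3148]), 129, np.float64(0.1195))
side green (array([0.4506, 0.234 ]), array([0.453 , 0.2322]), 130, np.float64(0.1188))
side white (array([0.4354, 0.0818]), array([0.4388, 0.08  ]), 119, np.float64(0.12))
xyz [0.3624, 0.1173, 0.1972] turn [-0.0, 0.0001, 0.0006] rows 2.7
[ 0.38432892 -0.06290237  0.27891496] 0.06515769813611653
```

Emit:
step_arm:
  newtons: 25
  series:
    - {"xyz": [0.36, 0.117, 0.1], "turn": [0, 0, 0], "gripper": -0.4}
    - {"xyz": [0.362, 0.117, 0.1], "turn": [0, 0, 0], "gripper": -0.4}
    - {"xyz": [0.362, 0.117, 0.1], "turn": [0, 0, 0], "gripper": -0.4}
    - {"xyz": [0.362, 0.117, 0.2], "turn": [0, 0, 0], "gripper": -0.4}
    - {"xyz": [0.362, 0.117, 0.33], "turn": [0, 0, 0], "gripper": -0.4}
    - {"xyz": [0.362, 0.117, 0.47], "turn": [0, 0, 0], "gripper": -0.4}
    - {"xyz": [0.362, 0.117, 0.47], "turn": [0, 0, 0], "gripper": -0.4}
    - {"xyz": [0.362, 0.117, 0.47], "turn": [0, 0, 0], "gripper": 0.6}
    - {"xyz": [0.362, 0.117, 0.47], "turn": [0, 0, 0], "gripper": 0.6}
    - {"xyz": [0.362, 0.117, 0.47], "turn": [0, 0, 0], "gripper": 0.6}

```text
clock: 4.0
tcp_pos: [0.4394, 0.079, 0.0923]
tool_rot: [0.001, 0.725, 0.688, 0.001]
force: [0.4, 0.2, -0.0]
finger_gap: 0.0396
finger_force: 0.0
```

```bash
python3 -c "
from h import *
plan((.580,-.2134,.26));plan((.580,-.2134,.097));s=state();print(s['tcp_pos'],s['finger_gap'],s['finger_force'],s['force'])"
```

```text
xyz [-0.7115, 0.3902, -0.4184] turn [0.0008, -0.0001, 0.0] rows 5.8
xyz [-0.7117, 0.3892, -0.0109] turn [0.0008, -0.0001, 0.0] rows 5.2
[0.43942697 0.07901117 0.09232058] 0.03963666818096159 0.0 [ 0.44200382  0.15482084 -0.04283983]
```

Emit:
step_arm:
  series:
    - {"xyz": [0, 0, 0], "turn": [0, 0, 0], "gripper": 0.6}
    - {"xyz": [0, 0, 0], "turn": [0, 0, 0], "gripper": 0.6}
    - {"xyz": [0, 0, 0], "turn": [0, 0, 0], "gripper": 0.6}
    - {"xyz": [0, 0, 0], "turn": [0, 0, 0], "gripper": 0.6}
    - {"xyz": [0, 0, -0.12], "turn": [0, 0, 0], "gripper": 0.6}
    - {"xyz": [0, 0, -0.25], "turn": [0, 0, 0], "gripper": 0.6}
    - {"xyz": [0, 0, -0.42], "turn": [0, 0, 0], "gripper": 0.6}
    - {"xyz": [0, 0, -0.42], "turn": [0, 0, 0], "gripper": 0.6}

```text
clock: 5.0
tcp_pos: [0.4401, 0.0793, 0.2627]
tool_rot: [0.002, 0.725, 0.688, 0.003]
force: [0.7, -0.5, -3.6]
finger_gap: 0.0318
finger_force: 25.0
```

Emit:
step_arm:
  series:
    - {"xyz": [-0.1, 0.055, 0], "turn": [0, 0, 0], "gripper": 0.6}
    - {"xyz": [-0.22, 0.12, 0], "turn": [0, 0, 0], "gripper": 0.6}
    - {"xyz": [-0.34, 0.19, 0], "turn": [0, 0, 0], "gripper": 0.6}
    - {"xyz": [-0.46, 0.25, 0], "turn": [0, 0, 0], "gripper": 0.6}
    - {"xyz": [-0.58, 0.32, 0], "turn": [0, 0, 0], "gripper": 0.6}
    - {"xyz": [-0.68, 0.37, 0], "turn": [0, 0, 0], "gripper": 0.6}
    - {"xyz": [-0.71, 0.39, 0], "turn": [0, 0, 0], "gripper": 0.6}
    - {"xyz": [-0.71, 0.39, 0], "turn": [0, 0, 0], "gripper": 0.6}
    - {"xyz": [-0.71, 0.39, 0], "turn": [0, 0, 0], "gripper": 0.6}

```text
clock: 6.12
tcp_pos: [0.5792, -0.2114, 0.2586]
tool_rot: [-0.0, 0.725, 0.689, -0.0]
force: [-0.1, 0.3, -1.3]
finger_gap: 0.0312
finger_force: 25.0
```

```bash
python3 -c "
from h import *
s=state();W=look('b')
plan((.580,-.2134,.097));print(s['clock'],s['tcp_pos'],s['finger_gap'],s['finger_force'],s['force'])
p=W['side'][0];cv2.imwrite('pics/b1.png',cv2.resize(p[100:260,200:400],None,fx=3,fy=3))
for n in W:
  print(n,rim(W[n][1]))
  P=near(W[n][1],(.58,-.2134),.05,.12,.2); print(len(P),P.mean(0) if len(P) else 0)
  for k,c in CANS.items(): print(n,k,top(W[n][1],c,.025,.095,.13))
"
```

```text
xyz [-0.0047, 0.0018, 0.4052] turn [-0.0, -0.0, 0.0004] rows 2.6
6.125 [ 0.57922134 -0.21136239  0.25863769] 0.03124100910919291 24.975508153438568 [-0.07587591  0.28660317 -1.34662467]
top (((585.4558715820312, -120.20494079589844), (120.13937377929688, 49.00648880004883), 86.77574157714844), 150)
0 0
top blue (array([0.5399, 0.2206]), array([0.5409, 0.2214]), 75, np.float64(0.1214))
top yellow (array([0.5582, 0.3134]), array([0.5588, 0.3147]), 77, np.float64(0.1209))
top green (array([0.454 , 0.2313]), array([0.4544, 0.2314]), 76, np.float64(0.1224))
top white None
side (((583.8148193359375, -150.61685180664062), (181.72003173828125, 52.64520263671875), 87.55669403076172), 282)
80 [ 0.57199565 -0.2009538   0.18466402]
side blue (array([0.5366, 0.2225]), array([0.5398, 0.2209]), 122, np.float64(0.1193))
side yellow (array([0.554 , 0.3161]), array([0.5579, 0.3146]), 131, np.float64(0.12))
side green (array([0.4503, 0.2339]), array([0.4545, 0.2321]), 133, np.float64(0.118))
side white None
```

View pics/b1.png

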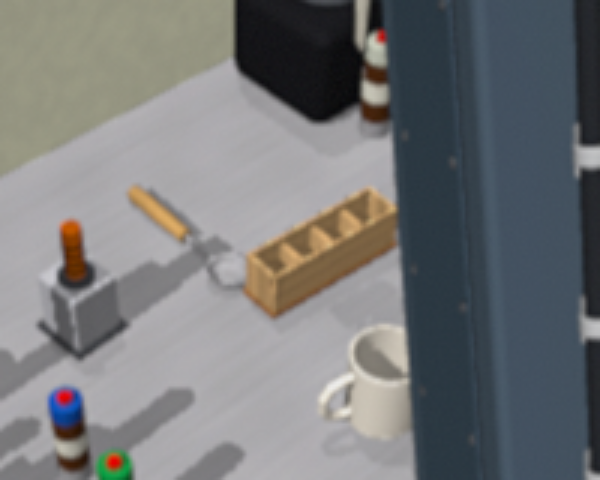

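The side crop shows the white canister held upright at (376,80), over the far end of the holder, whose pockets are clear. I lower it.

Emit:
step_arm:
  series:
    - {"xyz": [-0.004, 0.002, 0.12], "turn": [0, 0, 0], "gripper": 0.6}
    - {"xyz": [-0.004, 0.002, 0.2], "turn": [0, 0, 0], "gripper": 0.6}
    - {"xyz": [-0.004, 0.002, 0.25], "turn": [0, 0, 0], "gripper": 0.6}
    - {"xyz": [-0.004, 0.002, 0.3], "turn": [0, 0, 0], "gripper": 0.6}
    - {"xyz": [-0.004, 0.002, 0.35], "turn": [0, 0, 0], "gripper": 0.6}
    - {"xyz": [-0.004, 0.002, 0.38], "turn": [0, 0, 0], "gripper": 0.6}
    - {"xyz": [-0.004, 0.002, 0.4], "turn": [0, 0, 0], "gripper": 0.6}
    - {"xyz": [-0.004, 0.002, 0.404], "turn": [0, 0, 0], "gripper": 0.6}
    - {"xyz": [-0.004, 0.002, 0.404], "turn": [0, 0, 0], "gripper": 0.6}

```text
clock: 7.35
tcp_pos: [0.5806, -0.2144, 0.0978]
tool_rot: [0.0, 0.725, 0.688, 0.0]
force: [0.5, 0.3, -1.6]
finger_gap: 0.0318
finger_force: 25.0
```

Emit:
step_arm:
  series:
    - {"xyz": [0, 0, 0], "turn": [0, 0, 0], "gripper": -0.4}
    - {"xyz": [0, 0, 0], "turn": [0, 0, 0], "gripper": -0.4}
    - {"xyz": [0, 0, 0], "turn": [0, 0, 0], "gripper": -0.4}
    - {"xyz": [0, 0, -0.08], "turn": [0, 0, 0], "gripper": -0.4}
    - {"xyz": [0, 0, -0.2], "turn": [0, 0, 0], "gripper": -0.4}
    - {"xyz": [0, 0, -0.35], "turn": [0, 0, 0], "gripper": -0.4}
    - {"xyz": [0, 0, -0.42], "turn": [0, 0, 0], "gripper": -0.4}

```text
clock: 8.22
tcp_pos: [0.5811, -0.2147, 0.2691]
tool_rot: [0.002, 0.725, 0.688, 0.001]
force: [0.2, -0.1, 0.1]
finger_gap: 0.0652
finger_force: 0.0
```

```bash
python3 -c "
from h import *
W=look('c')
for n in W:
  print('white',top(W[n][1],(.58,-.2134),.025,.095,.13))
  for k,c in CANS.items(): print(n,k,top(W[n][1],c,.025,.095,.13))
print(state()['tcp_pos'])
plan((.540,.2208,.2)); plan((.540,.2208,.091))"
```

```text
white None
top blue (array([0.5398, 0.2205]), array([0.5399, 0.2205]), 75, np.float64(0.1232))
top yellow (array([0.5582, 0.3135]), array([0.5588, 0.3144]), 76, np.float64(0.1207))
top green (array([0.454 , 0.2311]), array([0.4545, 0.2315]), 77, np.float64(0.1225))
top white None
white (array([ 0.5768, -0.2083]), array([ 0.5795, -0.2124]), 92, np.float64(0.1232))
side blue (array([0.5366, 0.2225]), array([0.5397, 0.2206]), 120, np.float64(0.1191))
side yellow (array([0.5543, 0.3159]), array([0.5569, 0.3145]), 128, np.float64(0.1198))
side green (array([0.4502, 0.2338]), array([0.4533, 0.2322]), 132, np.float64(0.1201))
side white None
[ 0.58146068 -0.21482542  0.26896612]
xyz [1.0826, -0.1613, 0.1691] turn [0.0018, 0.0007, 0.0001] rows 7.1
xyz [1.0832, -0.1628, 0.4416] turn [0.0018, 0.0007, 0.0001] rows 7.6
```

Emit:
step_arm:
  series:
    - {"xyz": [0.15, -0.02, 0], "turn": [0, 0, 0], "gripper": -0.4}
    - {"xyz": [0.3, -0.04, 0], "turn": [0, 0, 0], "gripper": -0.4}
    - {"xyz": [0.45, -0.06, 0], "turn": [0, 0, 0], "gripper": -0.4}
    - {"xyz": [0.6, -0.08, 0], "turn": [0, 0, 0], "gripper": -0.4}
    - {"xyz": [0.75, -0.1, 0], "turn": [0, 0, 0], "gripper": -0.4}
    - {"xyz": [0.9, -0.14, 0], "turn": [0, 0, 0], "gripper": -0.4}
    - {"xyz": [1.0, -0.162, 0.05], "turn": [0.0018, 0, 0], "gripper": -0.4}
    - {"xyz": [1.0, -0.162, 0.1], "turn": [0.0018, 0, 0], "gripper": -0.4}
    - {"xyz": [1.0, -0.162, 0.1], "turn": [0.0018, 0, 0], "gripper": -0.4}

```text
clock: 9.45
tcp_pos: [0.5353, 0.1885, 0.223]
tool_rot: [-0.003, 0.725, 0.689, -0.004]
force: [0.4, -0.7, -0.5]
finger_gap: 0.0649
finger_force: 0.0
```

```bash
python3 -c "
from h import *
W=look()
for n in W:
  print('white',top(W[n][1],(.58,-.2134),.025,.095,.13))
  for k,c in CANS.items(): print(n,k,top(W[n][1],c,.025,.095,.13))
print(state()['tcp_pos'])
plan((.540,.2208,.091))"
```

```text
white (array([ 0.5791, -0.2101]), array([ 0.5798, -0.2118]), 80, np.float64(0.1247))
top blue None
top yellow None
top green None
top white None
white (array([ 0.5808, -0.2015]), array([ 0.5813, -0.2047]), 39, np.float64(0.1193))
side blue (array([0.5367, 0.2228]), array([0.54  , 0.2213]), 120, np.float64(0.1192))
side yellow (array([0.5542, 0.316 ]), array([0.5572, 0.3149]), 128, np.float64(0.1189))
side green (array([0.4502, 0.2337]), array([0.4541, 0.2319]), 135, np.float64(0.1181))
side white None
[0.53651453 0.18816323 0.22519361]
xyz [0.082, 0.0065, 0.3354] turn [-0.002, 0.0001, -0.0001] rows 2.2
```

Emit:
step_arm:
  series:
    - {"xyz": [0.082, 0.0065, 0], "turn": [-0.001, 0, 0], "gripper": -0.4}
    - {"xyz": [0.082, 0.0065, 0.1], "turn": [-0.001, 0, 0], "gripper": -0.4}
    - {"xyz": [0.082, 0.0065, 0.22], "turn": [-0.001, 0, 0], "gripper": -0.4}
    - {"xyz": [0.082, 0.0065, 0.335], "turn": [-0.001, 0, 0], "gripper": -0.4}
    - {"xyz": [0.082, 0.0065, 0.335], "turn": [-0.001, 0, 0], "gripper": -0.4}
    - {"xyz": [0.082, 0.0065, 0.335], "turn": [-0.001, 0, 0], "gripper": 0.6}
    - {"xyz": [0.082, 0.0065, 0.335], "turn": [-0.001, 0, 0], "gripper": 0.6}
    - {"xyz": [0.082, 0.0065, 0.335], "turn": [-0.001, 0, 0], "gripper": 0.6}
    - {"xyz": [0.082, 0.0065, 0.335], "turn": [-0.001, 0, 0], "gripper": 0.6}
    - {"xyz": [0.082, 0.0065, 0.335], "turn": [-0.001, 0, 0], "gripper": 0.6}

```text
clock: 10.8
tcp_pos: [0.5404, 0.2213, 0.0921]
tool_rot: [-0.001, 0.725, 0.688, -0.0]
force: [-1.0, 0.0, 6.8]
finger_gap: 0.0314
finger_force: 25.0
```

Emit:
step_arm:
  series:
    - {"xyz": [0, 0, 0], "turn": [0, 0, 0], "gripper": 0.6}
    - {"xyz": [0, 0, -0.12], "turn": [0, 0, 0], "gripper": 0.6}
    - {"xyz": [0, 0, -0.25], "turn": [0, 0, 0], "gripper": 0.6}
    - {"xyz": [0, 0, -0.4], "turn": [0, 0, 0], "gripper": 0.6}
    - {"xyz": [0, 0, -0.43], "turn": [0, 0, 0], "gripper": 0.6}
    - {"xyz": [0, 0, -0.43], "turn": [0, 0, 0], "gripper": 0.6}

```text
clock: 11.55
tcp_pos: [0.5403, 0.2211, 0.2629]
tool_rot: [-0.001, 0.725, 0.688, -0.001]
force: [0.4, 0.0, -1.9]
finger_gap: 0.0315
finger_force: 25.0
```

```bash
python3 -c "
from h import *
print(state()['tcp_pos'])
plan((.5823,-.1705,.26))"
```

```text
[0.54029633 0.22111021 0.26292774]
xyz [-0.9722, 0.1559, 0.0069] turn [-0.0008, 0.0, 0.0001] rows 6.3
```

Emit:
step_arm:
  series:
    - {"xyz": [-0.12, 0.02, 0], "turn": [0, 0, 0], "gripper": 0.6}
    - {"xyz": [-0.26, 0.04, 0], "turn": [0, 0, 0], "gripper": 0.6}
    - {"xyz": [-0.4, 0.065, 0], "turn": [0, 0, 0], "gripper": 0.6}
    - {"xyz": [-0.54, 0.09, 0], "turn": [0, 0, 0], "gripper": 0.6}
    - {"xyz": [-0.68, 0.11, 0], "turn": [0, 0, 0], "gripper": 0.6}
    - {"xyz": [-0.82, 0.13, 0], "turn": [0, 0, 0], "gripper": 0.6}
    - {"xyz": [-0.92, 0.15, 0], "turn": [0, 0, 0], "gripper": 0.6}
    - {"xyz": [-0.972, 0.156, 0], "turn": [0, 0, 0], "gripper": 0.6}
    - {"xyz": [-0.972, 0.156, 0], "turn": [0, 0, 0], "gripper": 0.6}
    - {"xyz": [-0.972, 0.156, 0], "turn": [0, 0, 0], "gripper": 0.6}

```text
clock: 12.8
tcp_pos: [0.5823, -0.1691, 0.2626]
tool_rot: [-0.002, 0.725, 0.689, -0.001]
force: [1.0, 0.2, -2.5]
finger_gap: 0.0314
finger_force: 25.0
```

```bash
python3 -c "
from h import *
W=look('d')
print(rim(W['side'][1]), top(W['side'][1],(.58,-.2134),.025,.095,.13))
print(state()['tcp_pos'])
plan((.5823,-.1705,.097))"
```

```text
(((584.0053100585938, -150.3479461669922), (181.00738525390625, 52.18321228027344), 86.7597885131836), 277) (array([ 0.5765, -0.2081]), array([ 0.579, -0.211]), 93, np.float64(0.1222))
[ 0.58250611 -0.16906755  0.26305281]
xyz [-0.0037, 0.0008, 0.4151] turn [-0.0009, -0.0001, 0.0005] rows 2.7
```

Emit:
step_arm:
  series:
    - {"xyz": [-0.003, 0.001, 0.12], "turn": [0, 0, 0], "gripper": 0.6}
    - {"xyz": [-0.003, 0.001, 0.2], "turn": [0, 0, 0], "gripper": 0.6}
    - {"xyz": [-0.003, 0.001, 0.25], "turn": [0, 0, 0], "gripper": 0.6}
    - {"xyz": [-0.003, 0.001, 0.3], "turn": [0, 0, 0], "gripper": 0.6}
    - {"xyz": [-0.003, 0.001, 0.35], "turn": [0, 0, 0], "gripper": 0.6}
    - {"xyz": [-0.003, 0.001, 0.39], "turn": [0, 0, 0], "gripper": 0.6}
    - {"xyz": [-0.003, 0.001, 0.41], "turn": [0, 0, 0], "gripper": 0.6}
    - {"xyz": [-0.003, 0.001, 0.414], "turn": [0, 0, 0], "gripper": 0.6}
    - {"xyz": [-0.003, 0.001, 0.414], "turn": [0, 0, 0], "gripper": 0.6}

```text
clock: 14.02
tcp_pos: [0.5827, -0.1716, 0.0981]
tool_rot: [-0.001, 0.725, 0.688, -0.001]
force: [0.6, -0.1, -1.6]
finger_gap: 0.0312
finger_force: 25.0
```

Emit:
step_arm:
  series:
    - {"xyz": [0, 0, 0], "turn": [0, 0, 0], "gripper": -0.4}
    - {"xyz": [0, 0, 0], "turn": [0, 0, 0], "gripper": -0.4}
    - {"xyz": [0, 0, 0], "turn": [0, 0, 0], "gripper": -0.4}
    - {"xyz": [0, 0, -0.08], "turn": [0, 0, 0], "gripper": -0.4}
    - {"xyz": [0, 0, -0.2], "turn": [0, 0, 0], "gripper": -0.4}
    - {"xyz": [0, 0, -0.35], "turn": [0, 0, 0], "gripper": -0.4}
    - {"xyz": [0.1, -0.08, -0.4], "turn": [0, 0, 0], "gripper": -0.4}
    - {"xyz": [0.25, -0.16, -0.4], "turn": [0, 0, 0], "gripper": -0.4}
    - {"xyz": [0.4, -0.24, -0.4], "turn": [0, 0, 0], "gripper": -0.4}
    - {"xyz": [0.5, -0.3, -0.4], "turn": [0, 0, 0], "gripper": -0.4}

```text
clock: 15.28
tcp_pos: [0.4724, 0.036, 0.2582]
tool_rot: [-0.001, 0.725, 0.688, -0.001]
force: [0.9, -0.2, -0.8]
finger_gap: 0.0648
finger_force: 0.0
```

```bash
python3 -c "
from h import *
W=look('e')
for n in W:
  print('white',top(W[n][1],(.58,-.2134),.021,.095,.13));print('blue',top(W[n][1],(.5823,-.1705),.021,.095,.13))
  for k,c in CANS.items(): print(n,k,top(W[n][1],c,.025,.095,.13))
print(state()['tcp_pos'])
plan((.4543,.2316,.2)); plan((.4543,.2316,.091))"
```

```text
white (array([ 0.5791, -0.2101]), array([ 0.579 , -0.2115]), 77, np.float64(0.1269))
blue (array([ 0.582 , -0.1674]), array([ 0.5831, -0.1678]), 77, np.float64(0.1281))
top blue None
top yellow (array([0.5582, 0.3132]), array([0.5587, 0.3148]), 77, np.float64(0.1209))
top green (array([0.4464, 0.2096]), array([0.4472, 0.2103]), 75, np.float64(0.1217))
top white None
white (array([ 0.5672, -0.2127]), array([ 0.5669, -0.2138]), 22, np.float64(0.1161))
blue None
side blue None
side yellow (array([0.5542, 0.3161]), array([0.5588, 0.3147]), 130, np.float64(0.1186))
side green (array([0.4429, 0.2115]), array([0.4459, 0.2095]), 129, np.float64(0.1188))
side white None
[0.4713264  0.03777119 0.25828965]
xyz [0.4818, -0.0656, 0.1463] turn [-0.0008, -0.0002, 0.0012] rows 3.2
xyz [0.4816, -0.0649, 0.4188] turn [-0.0008, -0.0002, 0.0012] rows 4.1
```

Green was knocked to about (0.4465, 0.210) and still stands upright. I'm re-aiming there.

```bash
python3 -c "
from h import *
plan((.4465,.2100,.091))"
```

```text
xyz [0.4267, -0.0818, 0.4188] turn [-0.0008, -0.0002, 0.0012] rows 3.9
```

Emit:
step_arm:
  newtons: 40
  series:
    - {"xyz": [0.14, -0.03, 0], "turn": [0, 0, 0], "gripper": -0.4}
    - {"xyz": [0.28, -0.06, 0], "turn": [0, 0, 0], "gripper": -0.4}
    - {"xyz": [0.42, -0.082, 0.05], "turn": [0, 0, 0.001], "gripper": -0.4}
    - {"xyz": [0.427, -0.082, 0.1], "turn": [0, 0, 0.001], "gripper": -0.4}
    - {"xyz": [0.427, -0.082, 0.18], "turn": [0, 0, 0.001], "gripper": -0.4}
    - {"xyz": [0.427, -0.082, 0.3], "turn": [0, 0, 0.001], "gripper": -0.4}
    - {"xyz": [0.427, -0.082, 0.42], "turn": [0, 0, 0.001], "gripper": -0.4}
    - {"xyz": [0.427, -0.082, 0.42], "turn": [0, 0, 0.001], "gripper": -0.4}
    - {"xyz": [0.427, -0.082, 0.42], "turn": [0, 0, 0.001], "gripper": 0.6}
    - {"xyz": [0.427, -0.082, 0.42], "turn": [0, 0, 0.001], "gripper": 0.6}

```text
clock: 16.62
tcp_pos: [0.4503, 0.207, 0.0918]
tool_rot: [-0.0, 0.726, 0.687, 0.001]
force: [-0.2, -0.1, 0.3]
finger_gap: 0.0498
finger_force: 0.0
```

Emit:
step_arm:
  series:
    - {"xyz": [0, 0, 0], "turn": [0, 0, 0], "gripper": 0.6}
    - {"xyz": [0, 0, 0], "turn": [0, 0, 0], "gripper": 0.6}
    - {"xyz": [0, 0, 0], "turn": [0, 0, 0], "gripper": 0.6}
    - {"xyz": [0, 0, 0], "turn": [0, 0, 0], "gripper": 0.6}
    - {"xyz": [0, 0, -0.12], "turn": [0, 0, 0], "gripper": 0.6}
    - {"xyz": [0, 0, -0.25], "turn": [0, 0, 0], "gripper": 0.6}
    - {"xyz": [0, 0, -0.4], "turn": [0, 0, 0], "gripper": 0.6}
    - {"xyz": [0, 0, -0.43], "turn": [0, 0, 0], "gripper": 0.6}
    - {"xyz": [0, 0, -0.43], "turn": [0, 0, 0], "gripper": 0.6}

```text
clock: 17.75
tcp_pos: [0.4494, 0.2066, 0.2616]
tool_rot: [-0.001, 0.726, 0.687, -0.001]
force: [-0.4, 0.2, -3.0]
finger_gap: 0.0312
finger_force: 39.8
```

```bash
python3 -c "
from h import *
print(state()['tcp_pos'],state()['clock'])
plan((.5847,-.129,.26))"
```

```text
[0.44942552 0.2066037  0.26162358] 17.75
xyz [-0.819, 0.384, 0.0031] turn [-0.0008, -0.0, -0.0009] rows 5.8
```

Emit:
step_arm:
  series:
    - {"xyz": [-0.12, 0.055, 0], "turn": [0, 0, 0], "gripper": 0.6}
    - {"xyz": [-0.24, 0.11, 0], "turn": [0, 0, 0], "gripper": 0.6}
    - {"xyz": [-0.36, 0.17, 0], "turn": [0, 0, 0], "gripper": 0.6}
    - {"xyz": [-0.48, 0.22, 0], "turn": [0, 0, 0], "gripper": 0.6}
    - {"xyz": [-0.6, 0.28, 0], "turn": [0, 0, 0], "gripper": 0.6}
    - {"xyz": [-0.72, 0.34, 0], "turn": [0, 0, 0], "gripper": 0.6}
    - {"xyz": [-0.8, 0.375, 0], "turn": [0, 0, -0.001], "gripper": 0.6}
    - {"xyz": [-0.823, 0.384, 0], "turn": [0, 0, -0.001], "gripper": 0.6}
    - {"xyz": [-0.823, 0.384, 0], "turn": [0, 0, -0.001], "gripper": 0.6}
    - {"xyz": [-0.823, 0.384, 0], "turn": [0, 0, -0.001], "gripper": 0.6}

```text
clock: 19.0
tcp_pos: [0.5843, -0.1294, 0.261]
tool_rot: [-0.002, 0.725, 0.689, -0.001]
force: [-0.8, 0.4, -2.8]
finger_gap: 0.0311
finger_force: 39.9
```

```bash
python3 -c "
from h import *
W=look('f')
P=near(W['side'][1],(.58,-.13),.06,.15,.3);print(len(P))
print(state()['tcp_pos'])
plan((.5847,-.131,.098))
p=W['side'][0];cv2.imwrite('pics/f1.png',cv2.resize(p[100:260,220:400],None,fx=3,fy=3))"
```

```text
476
[ 0.584534   -0.12950146  0.26146434]
xyz [-0.0038, 0.0017, 0.4087] turn [-0.0009, -0.0001, 0.0004] rows 2.6
```

View pics/f1.png

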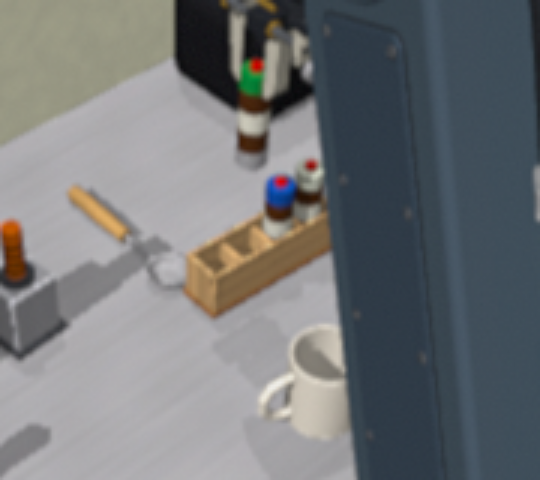

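White and blue stand racked at (308,185) and (280,205). Green is held nearly upright at (253,110), above the next pocket.

Emit:
step_arm:
  series:
    - {"xyz": [-0.003, 0.001, 0.12], "turn": [0, 0, 0], "gripper": 0.6}
    - {"xyz": [-0.003, 0.001, 0.2], "turn": [0, 0, 0], "gripper": 0.6}
    - {"xyz": [-0.003, 0.001, 0.25], "turn": [0, 0, 0], "gripper": 0.6}
    - {"xyz": [-0.003, 0.001, 0.3], "turn": [0, 0, 0], "gripper": 0.6}
    - {"xyz": [-0.003, 0.001, 0.35], "turn": [0, 0, 0], "gripper": 0.6}
    - {"xyz": [-0.003, 0.001, 0.385], "turn": [0, 0, 0], "gripper": 0.6}
    - {"xyz": [-0.003, 0.001, 0.405], "turn": [0, 0, 0], "gripper": 0.6}
    - {"xyz": [-0.003, 0.001, 0.409], "turn": [0, 0, 0], "gripper": 0.6}
    - {"xyz": [-0.003, 0.001, 0.409], "turn": [0, 0, 0], "gripper": 0.6}

```text
clock: 20.23
tcp_pos: [0.5849, -0.1318, 0.0984]
tool_rot: [-0.001, 0.725, 0.688, -0.001]
force: [-0.1, 0.5, -2.9]
finger_gap: 0.0314
finger_force: 39.9
```

Emit:
step_arm:
  series:
    - {"xyz": [0, 0, 0], "turn": [0, 0, 0], "gripper": -0.4}
    - {"xyz": [0, 0, 0], "turn": [0, 0, 0], "gripper": -0.4}
    - {"xyz": [0, 0, 0], "turn": [0, 0, 0], "gripper": -0.4}
    - {"xyz": [0, 0, -0.08], "turn": [0, 0, 0], "gripper": -0.4}
    - {"xyz": [0, 0, -0.2], "turn": [0, 0, 0], "gripper": -0.4}
    - {"xyz": [0, 0, -0.35], "turn": [0, 0, 0], "gripper": -0.4}
    - {"xyz": [0.12, -0.02, -0.4], "turn": [0, 0, 0], "gripper": -0.4}
    - {"xyz": [0.27, -0.04, -0.4], "turn": [0, 0, 0], "gripper": -0.4}
    - {"xyz": [0.4, -0.06, -0.4], "turn": [0, 0, 0], "gripper": -0.4}
    - {"xyz": [0.55, -0.06, -0.4], "turn": [0, 0, 0], "gripper": -0.4}

```text
clock: 21.48
tcp_pos: [0.5722, 0.0907, 0.2585]
tool_rot: [-0.001, 0.726, 0.688, -0.001]
force: [1.1, -0.3, -0.4]
finger_gap: 0.0653
finger_force: 0.0
```

Emit:
step_arm:
  series:
    - {"xyz": [0.1, 0, 0], "turn": [0, 0, 0], "gripper": -0.4}
    - {"xyz": [0.24, 0, 0], "turn": [0, 0, 0], "gripper": -0.4}
    - {"xyz": [0.34, 0, 0], "turn": [0, 0, 0], "gripper": -0.4}
    - {"xyz": [0.34, 0, 0], "turn": [0, 0, 0], "gripper": -0.4}
    - {"xyz": [0.34, 0, 0], "turn": [0, 0, 0], "gripper": -0.4}

```text
clock: 22.1
tcp_pos: [0.5796, 0.2244, 0.258]
tool_rot: [-0.001, 0.725, 0.688, -0.001]
force: [-0.1, 0.3, 0.3]
finger_gap: 0.0651
finger_force: 0.0
```

```bash
python3 -c "
from h import *
W=look('g')
for n in W:
  for c in ((.58,-.2134),(.5823,-.1705),(.5847,-.1275)):print(n,top(W[n][1],c,.02,.095,.13))
  print(n,top(W[n][1],CANS['yellow'],.025,.095,.13))
print(state()['tcp_pos'])
plan((.5580,.3142,.2)); plan((.5580,.3142,.091))"
```

```text
top (array([ 0.579, -0.21 ]), array([ 0.5796, -0.2113]), 80, np.float64(0.1268))
top (array([ 0.5822, -0.1675]), array([ 0.5833, -0.1683]), 77, np.float64(0.1298))
top (array([ 0.5821, -0.1237]), array([ 0.5845, -0.1242]), 77, np.float64(0.1265))
top None
side None
side None
side (array([ 0.5794, -0.12  ]), array([ 0.5817, -0.1239]), 88, np.float64(0.1243))
side (array([0.5541, 0.3159]), array([0.5583, 0.3144]), 128, np.float64(0.1194))
[0.57981221 0.22388125 0.25814882]
xyz [0.2226, -0.0661, 0.1455] turn [-0.0008, 0.0, -0.0003] rows 1.8
xyz [0.2226, -0.0655, 0.418] turn [-0.0008, 0.0, -0.0003] rows 3.1
```

Emit:
step_arm:
  series:
    - {"xyz": [0.12, -0.04, 0], "turn": [0, 0, 0], "gripper": -0.4}
    - {"xyz": [0.223, -0.066, 0.05], "turn": [0, 0, 0], "gripper": -0.4}
    - {"xyz": [0.223, -0.066, 0.1], "turn": [0, 0, 0], "gripper": -0.4}
    - {"xyz": [0.223, -0.066, 0.18], "turn": [0, 0, 0], "gripper": -0.4}
    - {"xyz": [0.223, -0.066, 0.3], "turn": [0, 0, 0], "gripper": -0.4}
    - {"xyz": [0.223, -0.066, 0.418], "turn": [0, 0, 0], "gripper": -0.4}
    - {"xyz": [0.223, -0.066, 0.418], "turn": [0, 0, 0], "gripper": -0.4}
    - {"xyz": [0.223, -0.066, 0.418], "turn": [0, 0, 0], "gripper": 0.6}
    - {"xyz": [0.223, -0.066, 0.418], "turn": [0, 0, 0], "gripper": 0.6}
    - {"xyz": [0.223, -0.066, 0.418], "turn": [0, 0, 0], "gripper": 0.6}

```text
clock: 23.45
tcp_pos: [0.5581, 0.3157, 0.0924]
tool_rot: [-0.001, 0.725, 0.688, 0.0]
force: [-0.1, -0.4, 0.4]
finger_gap: 0.0396
finger_force: 0.0
```

Emit:
step_arm:
  series:
    - {"xyz": [0, 0, 0], "turn": [0, 0, 0], "gripper": 0.6}
    - {"xyz": [0, 0, 0], "turn": [0, 0, 0], "gripper": 0.6}
    - {"xyz": [0, 0, 0], "turn": [0, 0, 0], "gripper": 0.6}
    - {"xyz": [0, 0, -0.12], "turn": [0, 0, 0], "gripper": 0.6}
    - {"xyz": [0, 0, -0.25], "turn": [0, 0, 0], "gripper": 0.6}
    - {"xyz": [0, 0, -0.4], "turn": [0, 0, 0], "gripper": 0.6}
    - {"xyz": [0, 0, -0.43], "turn": [0, 0, 0], "gripper": 0.6}
    - {"xyz": [0, 0, -0.43], "turn": [0, 0, 0], "gripper": 0.6}

```text
clock: 24.45
tcp_pos: [0.5578, 0.3154, 0.2623]
tool_rot: [-0.001, 0.725, 0.688, -0.001]
force: [0.9, -0.3, -2.7]
finger_gap: 0.0314
finger_force: 40.0
```

```bash
python3 -c "
from h import *
print(state()['tcp_pos'],state()['clock'])
plan((.587,-.087,.26))"
```

```text
[0.55775742 0.31538586 0.26231226] 24.45
xyz [-1.0008, 0.1255, 0.0056] turn [-0.0009, 0.0001, 0.0001] rows 6.5
```

Emit:
step_arm:
  series:
    - {"xyz": [-0.12, 0.015, 0], "turn": [0, 0, 0], "gripper": 0.6}
    - {"xyz": [-0.26, 0.03, 0], "turn": [0, 0, 0], "gripper": 0.6}
    - {"xyz": [-0.4, 0.05, 0], "turn": [0, 0, 0], "gripper": 0.6}
    - {"xyz": [-0.54, 0.07, 0], "turn": [0, 0, 0], "gripper": 0.6}
    - {"xyz": [-0.68, 0.085, 0], "turn": [0, 0, 0], "gripper": 0.6}
    - {"xyz": [-0.82, 0.105, 0], "turn": [0, 0, 0], "gripper": 0.6}
    - {"xyz": [-0.93, 0.115, 0], "turn": [0, 0, 0], "gripper": 0.6}
    - {"xyz": [-0.997, 0.125, 0], "turn": [0, 0, 0], "gripper": 0.6}
    - {"xyz": [-0.997, 0.125, 0], "turn": [0, 0, 0], "gripper": 0.6}
    - {"xyz": [-0.997, 0.125, 0], "turn": [0, 0, 0], "gripper": 0.6}

```text
clock: 25.7
tcp_pos: [0.5865, -0.0847, 0.2611]
tool_rot: [-0.002, 0.725, 0.688, -0.002]
force: [-0.4, -0.5, -2.6]
finger_gap: 0.031
finger_force: 40.0
```

```bash
python3 -c "
from h import *
W=look('h')
for n in W:
  P=near(W[n][1],(.587,-.086),.04,.14,.24); print(n,len(P), P.mean(0) if len(P) else '')
P=near(W['side'][1],(.587,-.086),.04,.14,.26)
for z in np.arange(.16,.27,.015):
  Q=P[abs(P[:,2]-z)<.008]; print(z.round(3),len(Q),Q.mean(0).round(4) if len(Q) else '')
print(state()['tcp_pos'])
plan((.587,-.0858,.098))"
```

```text
top 0 
side 197 [ 0.5789907  -0.07673496  0.20565939]
0.16 0 
0.175 35 [ 0.5798 -0.076   0.1773]
0.19 43 [ 0.5791 -0.0769  0.1897]
0.205 46 [ 0.5787 -0.0765  0.2041]
0.22 42 [ 0.5789 -0.0761  0.2203]
0.235 50 [ 0.5782 -0.0782  0.2349]
0.25 44 [ 0.5798 -0.0769  0.2498]
0.265 3 [ 0.586  -0.0713  0.2576]
[ 0.5868395  -0.08436029  0.2619741 ]
xyz [-0.0037, 0.0022, 0.4099] turn [-0.0012, -0.0001, 0.0004] rows 2.6
```

Emit:
step_arm:
  series:
    - {"xyz": [-0.003, 0.002, 0.12], "turn": [0, 0, 0], "gripper": 0.6}
    - {"xyz": [-0.003, 0.002, 0.2], "turn": [0, 0, 0], "gripper": 0.6}
    - {"xyz": [-0.003, 0.002, 0.25], "turn": [0, 0, 0], "gripper": 0.6}
    - {"xyz": [-0.003, 0.002, 0.3], "turn": [0, 0, 0], "gripper": 0.6}
    - {"xyz": [-0.003, 0.002, 0.35], "turn": [0, 0, 0], "gripper": 0.6}
    - {"xyz": [-0.003, 0.002, 0.385], "turn": [0, 0, 0], "gripper": 0.6}
    - {"xyz": [-0.003, 0.002, 0.405], "turn": [0, 0, 0], "gripper": 0.6}
    - {"xyz": [-0.003, 0.002, 0.409], "turn": [0, 0, 0], "gripper": 0.6}
    - {"xyz": [-0.003, 0.002, 0.409], "turn": [0, 0, 0], "gripper": 0.6}

```text
clock: 26.92
tcp_pos: [0.5877, -0.0866, 0.0996]
tool_rot: [-0.001, 0.725, 0.688, -0.001]
force: [-0.5, 0.4, -2.2]
finger_gap: 0.0315
finger_force: 40.0
```

Emit:
step_arm:
  series:
    - {"xyz": [0, 0, 0], "turn": [0, 0, 0], "gripper": -0.4}
    - {"xyz": [0, 0, 0], "turn": [0, 0, 0], "gripper": -0.4}
    - {"xyz": [0, 0, 0], "turn": [0, 0, 0], "gripper": -0.4}
    - {"xyz": [0, 0, -0.08], "turn": [0, 0, 0], "gripper": -0.4}
    - {"xyz": [0, 0, -0.2], "turn": [0, 0, 0], "gripper": -0.4}
    - {"xyz": [0, 0, -0.35], "turn": [0, 0, 0], "gripper": -0.4}
    - {"xyz": [0.12, 0, -0.4], "turn": [0, 0, 0], "gripper": -0.4}
    - {"xyz": [0.27, 0.05, -0.4], "turn": [0, 0, 0], "gripper": -0.4}
    - {"xyz": [0.35, 0.05, -0.4], "turn": [0, 0, 0], "gripper": -0.4}
    - {"xyz": [0.35, 0.05, -0.4], "turn": [0, 0, 0], "gripper": -0.4}

```text
clock: 28.18
tcp_pos: [0.6151, 0.0541, 0.2591]
tool_rot: [-0.001, 0.724, 0.689, -0.001]
force: [0.3, -0.8, -0.5]
finger_gap: 0.0654
finger_force: 0.0
```

Emit:
step_arm:
  series:
    - {"xyz": [0, 0, 0], "turn": [0, 0, 0], "gripper": -0.4}
    - {"xyz": [0, 0, 0], "turn": [0, 0, 0], "gripper": -0.4}

```text
clock: 28.42
tcp_pos: [0.6151, 0.051, 0.2592]
tool_rot: [-0.001, 0.726, 0.688, -0.001]
force: [-0.4, 0.5, 0.2]
finger_gap: 0.0654
finger_force: 0.0
```

```bash
python3 -c "
from h import *
W=look('i')
for n in W:
  print(n,rim(W[n][1]))
  for c in ((.58,-.2134),(.5823,-.1705),(.5847,-.1275),(.587,-.0846)):print(n,top(W[n][1],c,.02,.095,.14))
  print(top(W[n][1],(.688,.102),.018,.125,.16))
print(state()['tcp_pos'],state()['clock'])
p=W['top'][0];cv2.imwrite('pics/i1.png',cv2.resize(p[120:240,230:380],None,fx=5,fy=5))
plan((.688,.1015,.119))"
```

```text
top (((583.0086669921875, -148.507568359375), (177.7427978515625, 48.52299499511719), 86.29582214355469), 202)
top (array([ 0.5791, -0.2101]), array([ 0.5797, -0.2117]), 79, np.float64(0.1264))
top (array([ 0.5823, -0.1675]), array([ 0.5836, -0.1679]), 77, np.float64(0.1268))
top (array([ 0.5823, -0.1235]), array([ 0.5839, -0.1241]), 77, np.float64(0.1277))
top (array([ 0.5869, -0.0846]), array([ 0.5881, -0.0843]), 74, np.float64(0.1247))
None
side (((576.8731079101562, -115.37001037597656), (116.87828826904297, 48.823448181152344), 76.59026336669922), 206)
side None
side (array([ 0.5829, -0.1588]), array([ 0.5836, -0.1541]), 45, np.float64(0.1208))
side (array([ 0.5794, -0.1212]), array([ 0.5829, -0.1247]), 101, np.float64(0.1265))
side (array([ 0.5837, -0.0808]), array([ 0.5871, -0.0843]), 97, np.float64(0.1242))
(array([0.6858, 0.1028]), array([0.6885, 0.1017]), 66, np.float64(0.1486))
[0.61510338 0.05117371 0.25918336] 28.525
xyz [0.1354, 0.1761, 0.35] turn [-0.0008, 0.0, -0.0003] rows 2.7
```

View pics/i1.png

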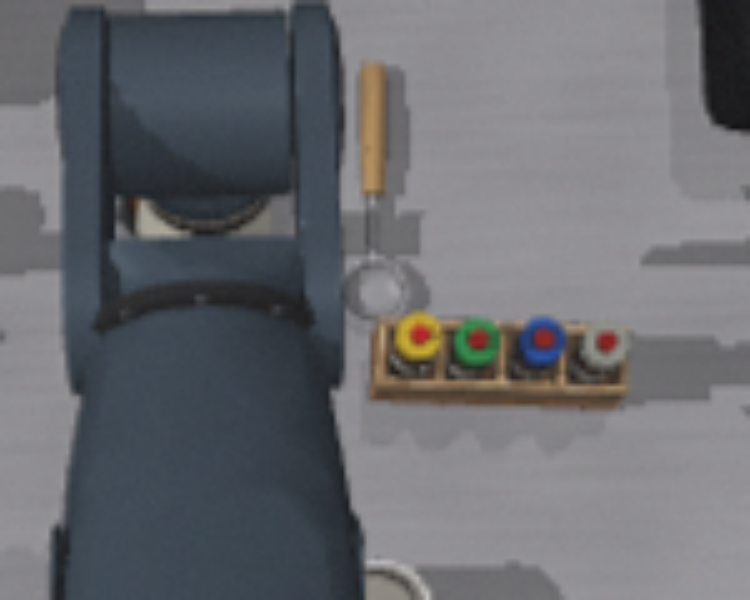

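All four canisters show cap-up in their pockets: yellow (417,337), green (477,340), blue (541,340) and white (603,345). Next is the punch.

Emit:
step_arm:
  newtons: 50
  series:
    - {"xyz": [0.07, 0.09, 0], "turn": [0, 0, 0], "gripper": -0.4}
    - {"xyz": [0.135, 0.175, 0], "turn": [0, 0, 0], "gripper": -0.4}
    - {"xyz": [0.135, 0.175, 0.03], "turn": [0, 0, 0], "gripper": -0.4}
    - {"xyz": [0.135, 0.175, 0.1], "turn": [0, 0, 0], "gripper": -0.4}
    - {"xyz": [0.135, 0.175, 0.2], "turn": [0, 0, 0], "gripper": -0.4}
    - {"xyz": [0.135, 0.175, 0.3], "turn": [0, 0, 0], "gripper": -0.4}
    - {"xyz": [0.135, 0.175, 0.35], "turn": [0, 0, 0], "gripper": -0.4}
    - {"xyz": [0.135, 0.175, 0.35], "turn": [0, 0, 0], "gripper": -0.4}
    - {"xyz": [0.135, 0.175, 0.35], "turn": [0, 0, 0], "gripper": -0.4}

```text
clock: 29.65
tcp_pos: [0.6883, 0.1023, 0.1207]
tool_rot: [-0.0, 0.725, 0.688, 0.0]
force: [1.0, -0.1, -0.2]
finger_gap: 0.065
finger_force: 0.0
```

```bash
cat >> h.py <<'E'
def pins(pic,n="top",z=.121,box=(.55,.61,-.24,-.06)):
    i=camera_info(n);K=np.array(i["K"]);T=np.array(i["T"]);h=cv2.cvtColor(pic,cv2.COLOR_BGR2HSV)
    m=(((h[...,0]<6)|(h[...,0]>172))&(h[...,1]>150)&(h[...,2]>60)).astype(np.uint8)
    k,l,st,c=cv2.connectedComponentsWithStats(m);o=[]
    for j in range(1,k):
        u,v=c[j];r=T[:3,:3]@[(u-K[0,2])/K[0,0],-(v-K[1,2])/K[1,1],-1];w=T[:3,3]+r*(z-T[2,3])/r[2]
        if box[0]<w[0]<box[1] and box[2]<w[1]<box[3] and st[j,4]>=3:o.append((w.round(4).tolist(),int(st[j,4])))
    return o
E
python3 -c "
from h import *
print(pins(cv2.imread('pics/i_top.png')));print(pins(cv2.imread('pics/i_top.png'),z=.124));print('side',pins(cv2.imread('pics/i_side.png'),'side'))
print(state()['tcp_pos'],state()['tool_rot'],state()['force']); plan((.688,.1015,.119))"
```

```text
[([0.586, -0.0869, 0.121], 7), ([0.5812, -0.1249, 0.121], 8), ([0.583, -0.1697, 0.121], 9), ([0.5795, -0.2119, 0.121], 8)]
[([0.5854, -0.0866, 0.124], 7), ([0.5806, -0.1245, 0.124], 8), ([0.5824, -0.1692, 0.124], 9), ([0.5789, -0.2114, 0.124], 8)]
side [([0.5818, -0.1244, 0.121], 6), ([0.587, -0.0848, 0.121], 3)]
[0.68828476 0.10228925 0.12069874] [-1.51457090e-04  7.25379291e-01  6.88349371e-01  6.39854387e-05] [ 1.01667887 -0.14973111 -0.20285822]
xyz [-0.002, -0.0006, 0.0042] turn [-0.0, -0.0001, -0.0] rows 0.0
```

Emit:
step_arm:
  series:
    - {"xyz": [-0.001, 0, 0.002], "turn": [0, 0, 0], "gripper": 0.8}
    - {"xyz": [-0.001, 0, 0.002], "turn": [0, 0, 0], "gripper": 0.8}
    - {"xyz": [-0.001, 0, 0.002], "turn": [0, 0, 0], "gripper": 0.8}
    - {"xyz": [-0.001, 0, 0.002], "turn": [0, 0, 0], "gripper": 0.8}
    - {"xyz": [-0.001, 0, 0.002], "turn": [0, 0, 0], "gripper": 0.8}
    - {"xyz": [-0.001, 0, 0.002], "turn": [0, 0, 0], "gripper": 0.8}
    - {"xyz": [-0.001, 0, 0.002], "turn": [0, 0, 0], "gripper": 0.8}

```text
clock: 30.52
tcp_pos: [0.6875, 0.102, 0.1181]
tool_rot: [-0.001, 0.725, 0.688, -0.001]
force: [0.8, 1.5, -1.3]
finger_gap: 0.0212
finger_force: 49.9
```

Emit:
step_arm:
  series:
    - {"xyz": [0, 0, -0.06], "turn": [0, 0, 0], "gripper": 0.8}
    - {"xyz": [0, 0, -0.14], "turn": [0, 0, 0], "gripper": 0.8}
    - {"xyz": [0, 0, -0.25], "turn": [0, 0, 0], "gripper": 0.8}
    - {"xyz": [0, 0, -0.36], "turn": [0, 0, 0], "gripper": 0.8}
    - {"xyz": [0, 0, -0.4], "turn": [0, 0, 0], "gripper": 0.8}
    - {"xyz": [0, 0, -0.4], "turn": [0, 0, 0], "gripper": 0.8}
    - {"xyz": [0, 0, -0.4], "turn": [0, 0, 0], "gripper": 0.8}

```text
clock: 31.4
tcp_pos: [0.6872, 0.1019, 0.2756]
tool_rot: [-0.002, 0.725, 0.688, -0.002]
force: [0.4, 0.2, -2.6]
finger_gap: 0.0213
finger_force: 49.9
```

```bash
python3 -c "
from h import *
W=look('j')
p=W['side'][0];cv2.imwrite('pics/j1.png',cv2.resize(p[60:260,180:340],None,fx=3,fy=3))
print('stand',top(W['side'][1],(.688,.102),.05,.068,.082))
P=near(W['side'][1],(.688,.102),.03,.15,.3)
for z in np.arange(.16,.3,.012):
  Q=P[abs(P[:,2]-z)<.006]; print(z.round(3),len(Q),Q.mean(0).round(4) if len(Q) else '')
print(state()['tcp_pos'],state()['tool_rot'])
plan((.583,-.1243,.26))"
```

```text
stand (array([0.6883, 0.1018]), array([0.6892, 0.1013]), 243, np.float64(0.0807))
0.16 0 
0.172 2 [0.6858 0.1019 0.1757]
0.184 8 [0.6879 0.101  0.182 ]
0.196 12 [0.6824 0.1041 0.1986]
0.208 27 [0.6816 0.1036 0.2076]
0.22 21 [0.6818 0.1056 0.2198]
0.232 23 [0.6793 0.1099 0.2358]
0.244 76 [0.6825 0.1032 0.2414]
0.256 28 [0.6825 0.1048 0.2564]
0.268 22 [0.6824 0.1056 0.268 ]
0.28 24 [0.684  0.1091 0.2818]
0.292 52 [0.6799 0.1067 0.2917]
[0.6873441  0.10195333 0.27607411] [-0.00185609  0.7253348   0.68839082 -0.00201553]
xyz [-0.5785, -0.2307, 0.0417] turn [-0.0017, 0.0001, 0.0] rows 4.0
```

View pics/j1.png

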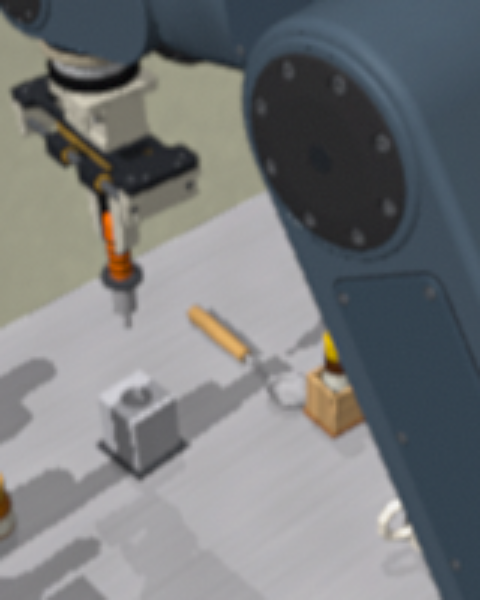

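The side crop shows the punch hanging upright in the jaws with its nose at (127,322), clear of the stand at (140,425). Now to the yellow pin.

Emit:
step_arm:
  newtons: 60
  series:
    - {"xyz": [-0.11, -0.05, 0], "turn": [0, 0, 0], "gripper": 0.8}
    - {"xyz": [-0.23, -0.11, 0], "turn": [0, 0, 0], "gripper": 0.8}
    - {"xyz": [-0.35, -0.17, 0], "turn": [0, 0, 0], "gripper": 0.8}
    - {"xyz": [-0.45, -0.21, 0], "turn": [0, 0, 0], "gripper": 0.8}
    - {"xyz": [-0.48, -0.226, 0], "turn": [-0.0017, 0, 0], "gripper": 0.8}
    - {"xyz": [-0.48, -0.226, 0.04], "turn": [-0.0017, 0, 0], "gripper": 0.8}
    - {"xyz": [-0.48, -0.226, 0.08], "turn": [-0.0017, 0, 0], "gripper": 0.8}
    - {"xyz": [-0.48, -0.226, 0.08], "turn": [-0.0017, 0, 0], "gripper": 0.8}
    - {"xyz": [-0.48, -0.226, 0.08], "turn": [-0.0017, 0, 0], "gripper": 0.8}

```text
clock: 32.62
tcp_pos: [0.5878, -0.0844, 0.2462]
tool_rot: [0.001, 0.725, 0.689, 0.001]
force: [0.8, -1.2, -2.3]
finger_gap: 0.0213
finger_force: 59.9
```

```bash
python3 -c "
from h import *
W=look('k')
p=W['side'][0];cv2.imwrite('pics/k1.png',cv2.resize(p[120:220,250:350],None,fx=6,fy=6))
P=near(W['side'][1],(.5868,-.0852),.025,.125,.2)
for z in np.arange(.13,.2,.008):
  Q=P[abs(P[:,2]-z)<.004]; print(z.round(3),len(Q),Q.mean(0).round(4) if len(Q) else '')
print(pins(p,'side'))
print(state()['tcp_pos'],state()['tool_rot'],state()['force'])
plan((.5868,-.0852,.226))"
```

```text
0.13 1 [ 0.5859 -0.0891  0.126 ]
0.138 1 [ 0.5912 -0.0852  0.141 ]
0.146 3 [ 0.5899 -0.0852  0.1473]
0.154 4 [ 0.5894 -0.0851  0.1543]
0.162 1 [ 0.5867 -0.0845  0.1604]
0.17 14 [ 0.5843 -0.0819  0.1705]
0.178 11 [ 0.5841 -0.0833  0.177 ]
0.186 13 [ 0.5845 -0.0806  0.185 ]
0.194 15 [ 0.5832 -0.0793  0.1932]
[([0.5793, -0.2095, 0.121], 6), ([0.5815, -0.1674, 0.121], 8), ([0.5825, -0.1244, 0.121], 7), ([0.587, -0.0848, 0.121], 3)]
[ 0.58786704 -0.08470992  0.24676526] [0.001326   0.72515097 0.68858759 0.00120593] [ 0.18196633  1.03162838 -2.92860307]
xyz [-0.0014, -0.0028, 0.0519] turn [0.0011, 0.0, 0.0002] rows 0.3
```

View pics/k1.png

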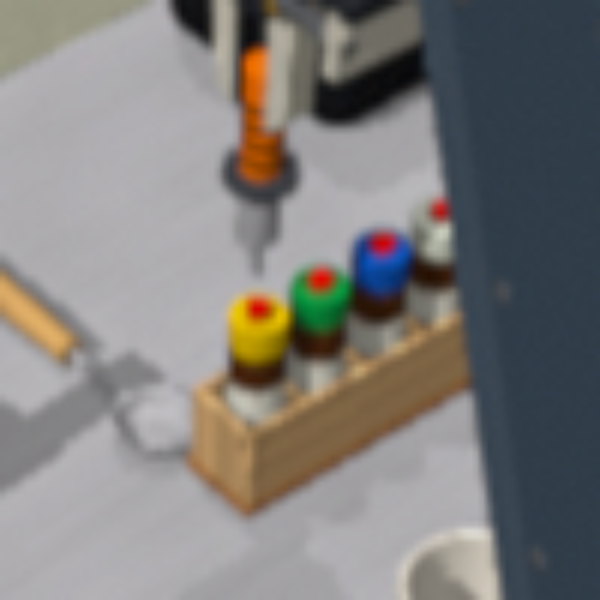

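The nose tip at (258,275) is straight above the yellow pin at (258,308). I press down in stages.

Emit:
step_arm:
  series:
    - {"xyz": [-0.002, -0.002, 0.03], "turn": [0.001, 0, 0], "gripper": 0.8}
    - {"xyz": [-0.002, -0.002, 0.045], "turn": [0.001, 0, 0], "gripper": 0.8}
    - {"xyz": [-0.002, -0.002, 0.055], "turn": [0.001, 0, 0], "gripper": 0.8}
    - {"xyz": [-0.002, -0.002, 0.062], "turn": [0.001, 0, 0], "gripper": 0.8}
    - {"xyz": [-0.002, -0.002, 0.062], "turn": [0.001, 0, 0], "gripper": 0.8}

```text
clock: 33.35
tcp_pos: [0.587, -0.0858, 0.2221]
tool_rot: [0.0, 0.725, 0.688, 0.0]
force: [-0.3, 0.2, 3.8]
finger_gap: 0.021
finger_force: 59.9
```

Emit:
step_arm:
  series:
    - {"xyz": [0, 0, 0.006], "turn": [0, 0, 0], "gripper": 0.8}
    - {"xyz": [0, 0, 0.012], "turn": [0, 0, 0], "gripper": 0.8}
    - {"xyz": [0, 0, 0.012], "turn": [0, 0, 0], "gripper": 0.8}

```text
clock: 33.72
tcp_pos: [0.5872, -0.0859, 0.2177]
tool_rot: [0.001, 0.725, 0.688, 0.0]
force: [-1.3, 0.3, 7.6]
finger_gap: 0.021
finger_force: 59.9
```

Emit:
step_arm:
  series:
    - {"xyz": [0, 0, 0.005], "turn": [0, 0, 0], "gripper": 0.8}
    - {"xyz": [0, 0, 0.01], "turn": [0, 0, 0], "gripper": 0.8}
    - {"xyz": [0, 0, 0.01], "turn": [0, 0, 0], "gripper": 0.8}

```text
clock: 34.1
tcp_pos: [0.5871, -0.0859, 0.2135]
tool_rot: [0.0, 0.725, 0.688, 0.0]
force: [-1.2, -0.1, 5.7]
finger_gap: 0.0211
finger_force: 59.9
```

Emit:
step_arm:
  series:
    - {"xyz": [0, 0, 0.005], "turn": [0, 0, 0], "gripper": 0.8}
    - {"xyz": [0, 0, 0.01], "turn": [0, 0, 0], "gripper": 0.8}
    - {"xyz": [0, 0, 0.013], "turn": [0, 0, 0], "gripper": 0.8}
    - {"xyz": [0, 0, 0.016], "turn": [0, 0, 0], "gripper": 0.8}
    - {"xyz": [0, 0, 0.016], "turn": [0, 0, 0], "gripper": 0.8}

```text
clock: 34.72
tcp_pos: [0.5874, -0.0859, 0.2078]
tool_rot: [0.001, 0.725, 0.688, 0.001]
force: [-1.8, 0.5, 10.1]
finger_gap: 0.0212
finger_force: 59.9
```

Emit:
step_arm:
  series:
    - {"xyz": [0, 0, 0.002], "turn": [0, 0, 0], "gripper": 0.8}
    - {"xyz": [0, 0, 0.004], "turn": [0, 0, 0], "gripper": 0.8}
    - {"xyz": [0, 0, 0.004], "turn": [0, 0, 0], "gripper": 0.8}
    - {"xyz": [0, 0, 0.004], "turn": [0, 0, 0], "gripper": 0.8}

```text
clock: 35.22
tcp_pos: [0.5874, -0.0859, 0.2062]
tool_rot: [0.001, 0.725, 0.688, 0.001]
force: [-1.3, 0.2, 10.9]
finger_gap: 0.0207
finger_force: 59.9
```

Emit:
step_arm:
  series:
    - {"xyz": [0, 0, 0.002], "turn": [0, 0, 0], "gripper": 0.8}
    - {"xyz": [0, 0, 0.004], "turn": [0, 0, 0], "gripper": 0.8}
    - {"xyz": [0, 0, 0.004], "turn": [0, 0, 0], "gripper": 0.8}

```text
clock: 35.6
tcp_pos: [0.588, -0.0861, 0.2056]
tool_rot: [0.002, 0.725, 0.688, 0.001]
force: [-2.8, 0.5, 16.5]
finger_gap: 0.0212
finger_force: 59.9
```

```bash
python3 -c "
from h import *
W=look('l')
p=W['side'][0];cv2.imwrite('pics/l1.png',cv2.resize(p[120:220,250:350],None,fx=6,fy=6));print(state()['force'])"
```

```text
[-2.12890407  0.59969297 16.80056422]
```

View pics/l1.png

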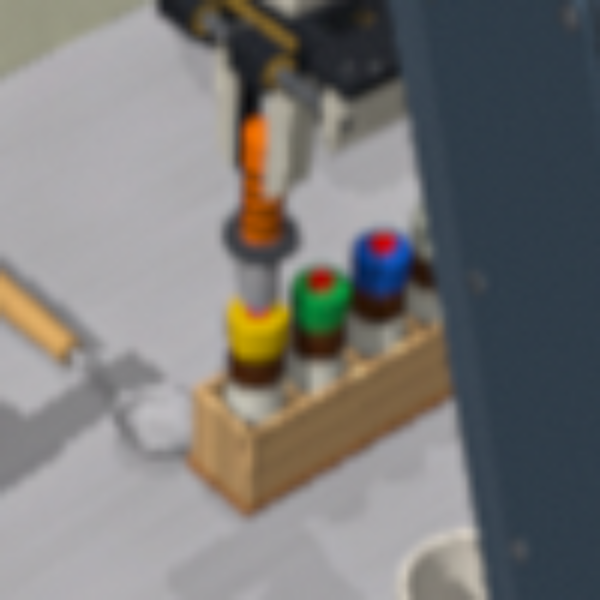

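The punch is down on the yellow pin with its nose bottomed, and the force is now rising past 19 N: the pin is at its stop. One more small press, then lift.

Emit:
step_arm:
  series:
    - {"xyz": [0, 0, 0.003], "turn": [0, 0, 0], "gripper": 0.8}
    - {"xyz": [0, 0, 0.005], "turn": [0, 0, 0], "gripper": 0.8}
    - {"xyz": [0, 0, 0.005], "turn": [0, 0, 0], "gripper": 0.8}

```text
clock: 36.08
tcp_pos: [0.5889, -0.0863, 0.2053]
tool_rot: [0.003, 0.725, 0.688, 0.002]
force: [-2.2, 0.4, 28.3]
finger_gap: 0.0208
finger_force: 60.0
```

Emit:
step_arm:
  series:
    - {"xyz": [0, 0, -0.03], "turn": [0, 0, 0], "gripper": 0.8}
    - {"xyz": [0, 0, -0.08], "turn": [0, 0, 0], "gripper": 0.8}
    - {"xyz": [0, 0, -0.11], "turn": [0, 0, 0], "gripper": 0.8}
    - {"xyz": [-0.09, -0.005, -0.12], "turn": [0, 0, 0], "gripper": 0.8}
    - {"xyz": [-0.096, -0.007, -0.12], "turn": [0, 0, 0], "gripper": 0.8}
    - {"xyz": [-0.096, -0.007, -0.12], "turn": [0, 0, 0], "gripper": 0.8}
    - {"xyz": [-0.096, -0.007, -0.12], "turn": [0, 0, 0], "gripper": 0.8}

```text
clock: 36.95
tcp_pos: [0.5819, -0.1233, 0.2488]
tool_rot: [-0.0, 0.725, 0.689, -0.0]
force: [-1.3, -0.4, -1.6]
finger_gap: 0.0211
finger_force: 59.9
```

```bash
python3 -c "
from h import *
W=look('m')
p=W['side'][0];cv2.imwrite('pics/m1.png',cv2.resize(p[120:220,250:350],None,fx=6,fy=6))
print(pins(p,'side'))
for n in W: print(top(W[n][1],(.587,-.0846),.018,.095,.14))
print(state()['tcp_pos'],state()['tool_rot'],state()['force'])
plan((.5825,-.1243,.229))"
```

```text
[([0.5793, -0.2095, 0.121], 6), ([0.5807, -0.1674, 0.121], 7), ([0.5818, -0.1244, 0.121], 6)]
None
(array([ 0.5836, -0.0816]), array([ 0.5865, -0.0831]), 93, np.float64(0.123))
[ 0.5819453  -0.12336956  0.2489775 ] [-2.95317254e-04  7.25099493e-01  6.88644040e-01 -1.55790991e-04] [-0.25090072  0.34653076 -2.24854101]
xyz [-0.0023, 0.0015, 0.0499] turn [-0.0002, -0.0001, 0.0003] rows 0.3
```

View pics/m1.png

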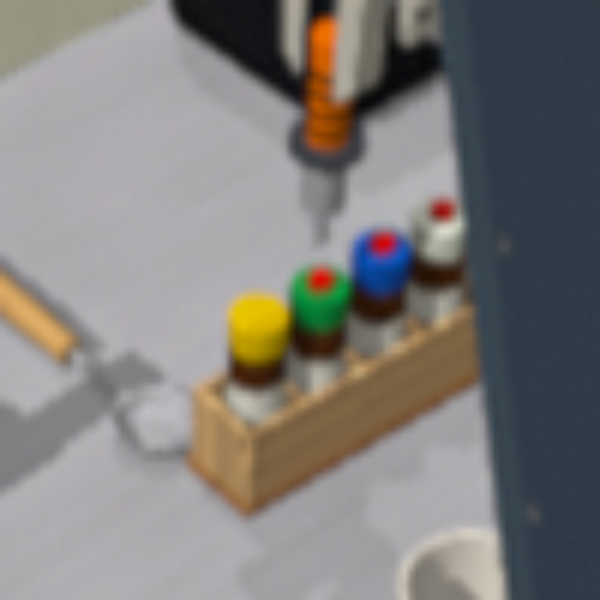

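The yellow pin is gone from view (flush), and the punch hovers over green with its nose at (320,240), pin at (320,280). I repeat the same travel.

Emit:
step_arm:
  series:
    - {"xyz": [-0.002, 0.001, 0.03], "turn": [0, 0, 0], "gripper": 0.8}
    - {"xyz": [-0.002, 0.001, 0.05], "turn": [0, 0, 0], "gripper": 0.8}
    - {"xyz": [-0.002, 0.001, 0.06], "turn": [0, 0, 0], "gripper": 0.8}
    - {"xyz": [-0.002, 0.001, 0.068], "turn": [0, 0, 0], "gripper": 0.8}
    - {"xyz": [-0.002, 0.001, 0.076], "turn": [0, 0, 0], "gripper": 0.8}
    - {"xyz": [-0.002, 0.001, 0.084], "turn": [0, 0, 0], "gripper": 0.8}
    - {"xyz": [-0.002, 0.001, 0.092], "turn": [0, 0, 0], "gripper": 0.8}
    - {"xyz": [-0.002, 0.001, 0.098], "turn": [0, 0, 0], "gripper": 0.8}
    - {"xyz": [-0.002, 0.001, 0.104], "turn": [0, 0, 0], "gripper": 0.8}
    - {"xyz": [-0.002, 0.001, 0.108], "turn": [0, 0, 0], "gripper": 0.8}

```text
clock: 38.3
tcp_pos: [0.5832, -0.125, 0.2077]
tool_rot: [0.001, 0.725, 0.688, 0.001]
force: [-1.2, 0.9, 12.0]
finger_gap: 0.0212
finger_force: 59.9
```

Emit:
step_arm:
  series:
    - {"xyz": [0, 0, 0.004], "turn": [0, 0, 0], "gripper": 0.8}
    - {"xyz": [0, 0, 0.008], "turn": [0, 0, 0], "gripper": 0.8}
    - {"xyz": [0, 0, 0.011], "turn": [0, 0, 0], "gripper": 0.8}
    - {"xyz": [0, 0, 0.011], "turn": [0, 0, 0], "gripper": 0.8}
    - {"xyz": [0, 0, 0.011], "turn": [0, 0, 0], "gripper": 0.8}

```text
clock: 38.92
tcp_pos: [0.5843, -0.1254, 0.2054]
tool_rot: [0.003, 0.725, 0.688, 0.002]
force: [-2.0, -0.3, 24.2]
finger_gap: 0.0208
finger_force: 59.9
```

Emit:
step_arm:
  series:
    - {"xyz": [0, 0, -0.03], "turn": [0, 0, 0], "gripper": 0.8}
    - {"xyz": [0, 0, -0.08], "turn": [0, 0, 0], "gripper": 0.8}
    - {"xyz": [0, 0, -0.11], "turn": [0, 0, 0], "gripper": 0.8}
    - {"xyz": [-0.1, 0, -0.12], "turn": [0, 0, 0], "gripper": 0.8}
    - {"xyz": [-0.109, 0, -0.12], "turn": [0, 0, 0], "gripper": 0.8}
    - {"xyz": [-0.109, 0, -0.12], "turn": [0, 0, 0], "gripper": 0.8}
    - {"xyz": [-0.109, 0, -0.12], "turn": [0, 0, 0], "gripper": 0.8}

```text
clock: 39.8
tcp_pos: [0.5799, -0.1676, 0.2492]
tool_rot: [-0.0, 0.725, 0.689, -0.0]
force: [0.5, 0.0, -2.9]
finger_gap: 0.0211
finger_force: 59.9
```

```bash
python3 -c "
from h import *
W=look('n')
p=W['side'][0];cv2.imwrite('pics/n1.png',cv2.resize(p[120:220,250:350],None,fx=6,fy=6))
print(pins(p,'side'),pins(W['top'][0]))
print(state()['tcp_pos'],state()['tool_rot'],state()['force'])
plan((.5825,-.1683,.229))"
```

```text
[([0.5785, -0.2097, 0.121], 5), ([0.5807, -0.1674, 0.121], 7)] []
[ 0.58004114 -0.16764513  0.24939771] [-3.00642310e-04  7.25052856e-01  6.88693144e-01 -1.38541367e-04] [ 0.08571529 -0.34969627 -2.598662  ]
xyz [-0.0013, 0.0063, 0.051] turn [-0.0002, -0.0001, 0.0003] rows 0.3
```

View pics/n1.png

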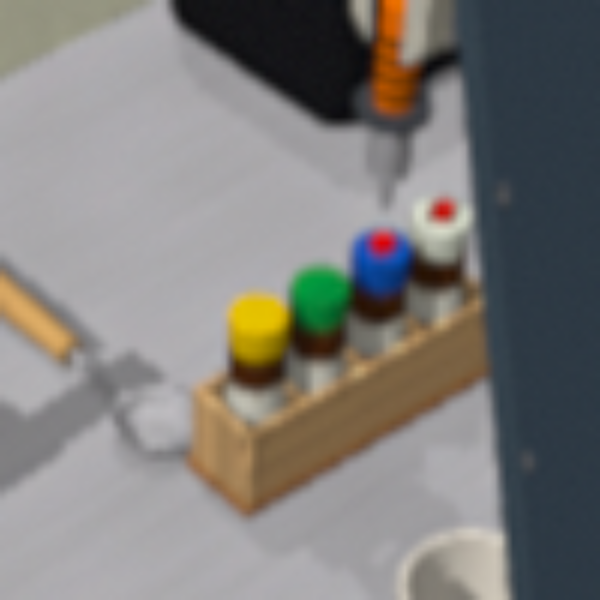

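Green is flush too. The nose is at (386,205) over the blue pin at (382,243).

Emit:
step_arm:
  series:
    - {"xyz": [-0.001, 0.005, 0.03], "turn": [0, 0, 0], "gripper": 0.8}
    - {"xyz": [-0.001, 0.005, 0.05], "turn": [0, 0, 0], "gripper": 0.8}
    - {"xyz": [-0.001, 0.005, 0.06], "turn": [0, 0, 0], "gripper": 0.8}
    - {"xyz": [-0.001, 0.005, 0.068], "turn": [0, 0, 0], "gripper": 0.8}
    - {"xyz": [-0.001, 0.005, 0.076], "turn": [0, 0, 0], "gripper": 0.8}
    - {"xyz": [-0.001, 0.005, 0.084], "turn": [0, 0, 0], "gripper": 0.8}
    - {"xyz": [-0.001, 0.005, 0.092], "turn": [0, 0, 0], "gripper": 0.8}
    - {"xyz": [-0.001, 0.005, 0.098], "turn": [0, 0, 0], "gripper": 0.8}
    - {"xyz": [-0.001, 0.005, 0.104], "turn": [0, 0, 0], "gripper": 0.8}
    - {"xyz": [-0.001, 0.005, 0.109], "turn": [0, 0, 0], "gripper": 0.8}

```text
clock: 41.15
tcp_pos: [0.5829, -0.1692, 0.2077]
tool_rot: [0.001, 0.725, 0.688, 0.001]
force: [-0.8, 0.7, 11.1]
finger_gap: 0.0212
finger_force: 59.9
```

Emit:
step_arm:
  series:
    - {"xyz": [0, 0, 0.004], "turn": [0, 0, 0], "gripper": 0.8}
    - {"xyz": [0, 0, 0.008], "turn": [0, 0, 0], "gripper": 0.8}
    - {"xyz": [0, 0, 0.012], "turn": [0, 0, 0], "gripper": 0.8}
    - {"xyz": [0, 0, 0.012], "turn": [0, 0, 0], "gripper": 0.8}
    - {"xyz": [0, 0, 0.012], "turn": [0, 0, 0], "gripper": 0.8}

```text
clock: 41.78
tcp_pos: [0.5841, -0.1696, 0.2054]
tool_rot: [0.003, 0.725, 0.688, 0.002]
force: [-2.8, 0.1, 25.7]
finger_gap: 0.0213
finger_force: 59.9
```

Emit:
step_arm:
  series:
    - {"xyz": [0, 0, -0.03], "turn": [0, 0, 0], "gripper": 0.8}
    - {"xyz": [0, 0, -0.08], "turn": [0, 0, 0], "gripper": 0.8}
    - {"xyz": [0, 0, -0.11], "turn": [0, 0, 0], "gripper": 0.8}
    - {"xyz": [-0.1, 0, -0.12], "turn": [0, 0, 0], "gripper": 0.8}
    - {"xyz": [-0.107, 0, -0.12], "turn": [0, 0, 0], "gripper": 0.8}
    - {"xyz": [-0.107, 0, -0.12], "turn": [0, 0, 0], "gripper": 0.8}
    - {"xyz": [-0.107, 0, -0.12], "turn": [0, 0, 0], "gripper": 0.8}

```text
clock: 42.65
tcp_pos: [0.5797, -0.2108, 0.2488]
tool_rot: [-0.001, 0.725, 0.689, -0.0]
force: [0.5, -0.2, -2.9]
finger_gap: 0.0209
finger_force: 59.9
```

```bash
python3 -c "
from h import *
W=look('o')
p=W['side'][0];cv2.imwrite('pics/o1.png',cv2.resize(p[120:220,250:350],None,fx=6,fy=6))
print(pins(p,'side'),pins(W['top'][0]))
print(state()['tcp_pos'],state()['tool_rot'],state()['force'])
plan((.5795,-.2110,.229))"
```

```text
[([0.5793, -0.2095, 0.121], 6)] []
[ 0.57981331 -0.21088699  0.24901333] [-2.86579825e-04  7.25072992e-01  6.88671952e-01 -1.28851342e-04] [-0.21996199  0.16469994 -1.80484302]
xyz [-0.0003, -0.0007, 0.05] turn [-0.0002, -0.0001, 0.0003] rows 0.3
```

View pics/o1.png

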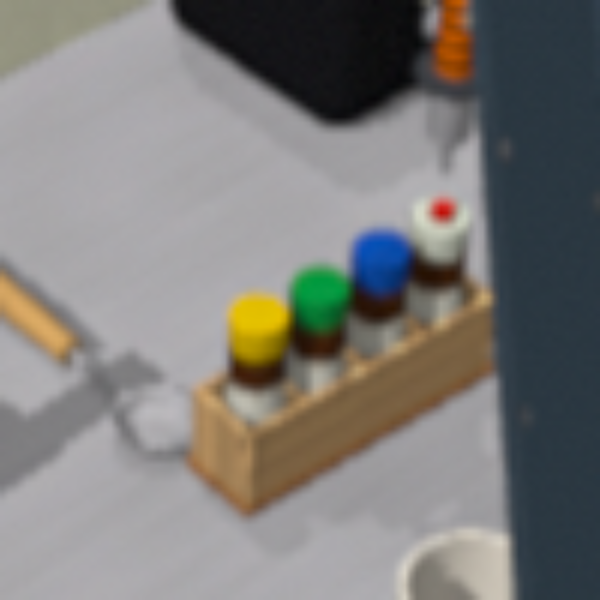

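Blue is flush. The nose is at (446,170) over the white pin at (443,210), so I press the last one.

Emit:
step_arm:
  series:
    - {"xyz": [0, 0, 0.03], "turn": [0, 0, 0], "gripper": 0.8}
    - {"xyz": [0, 0, 0.05], "turn": [0, 0, 0], "gripper": 0.8}
    - {"xyz": [0, 0, 0.06], "turn": [0, 0, 0], "gripper": 0.8}
    - {"xyz": [0, 0, 0.068], "turn": [0, 0, 0], "gripper": 0.8}
    - {"xyz": [0, 0, 0.076], "turn": [0, 0, 0], "gripper": 0.8}
    - {"xyz": [0, 0, 0.084], "turn": [0, 0, 0], "gripper": 0.8}
    - {"xyz": [0, 0, 0.092], "turn": [0, 0, 0], "gripper": 0.8}
    - {"xyz": [0, 0, 0.098], "turn": [0, 0, 0], "gripper": 0.8}
    - {"xyz": [0, 0, 0.104], "turn": [0, 0, 0], "gripper": 0.8}
    - {"xyz": [0, 0, 0.109], "turn": [0, 0, 0], "gripper": 0.8}

```text
clock: 44.0
tcp_pos: [0.5806, -0.212, 0.2074]
tool_rot: [0.001, 0.725, 0.688, 0.001]
force: [-1.8, 0.5, 11.1]
finger_gap: 0.0211
finger_force: 59.9
```

Emit:
step_arm:
  series:
    - {"xyz": [0, 0, 0.004], "turn": [0, 0, 0], "gripper": 0.8}
    - {"xyz": [0, 0, 0.008], "turn": [0, 0, 0], "gripper": 0.8}
    - {"xyz": [0, 0, 0.012], "turn": [0, 0, 0], "gripper": 0.8}
    - {"xyz": [0, 0, 0.012], "turn": [0, 0, 0], "gripper": 0.8}
    - {"xyz": [0, 0, 0.012], "turn": [0, 0, 0], "gripper": 0.8}

```text
clock: 44.62
tcp_pos: [0.5819, -0.2126, 0.2053]
tool_rot: [0.004, 0.725, 0.688, 0.001]
force: [-2.2, 1.1, 27.2]
finger_gap: 0.0212
finger_force: 60.0
```

Emit:
step_arm:
  series:
    - {"xyz": [0, 0, -0.03], "turn": [0, 0, 0], "gripper": 0.8}
    - {"xyz": [0, 0, -0.08], "turn": [0, 0, 0], "gripper": 0.8}
    - {"xyz": [0, 0, -0.15], "turn": [0, 0, 0], "gripper": 0.8}
    - {"xyz": [0.1, 0, -0.18], "turn": [0, 0, 0], "gripper": 0.8}
    - {"xyz": [0.22, 0.03, -0.18], "turn": [0, 0, 0], "gripper": 0.8}
    - {"xyz": [0.35, 0.09, -0.18], "turn": [0, 0, 0], "gripper": 0.8}
    - {"xyz": [0.48, 0.14, -0.18], "turn": [0, 0, 0], "gripper": 0.8}
    - {"xyz": [0.6, 0.18, -0.18], "turn": [0, 0, 0], "gripper": 0.8}
    - {"xyz": [0.6, 0.18, -0.18], "turn": [0, 0, 0], "gripper": 0.8}
    - {"xyz": [0.6, 0.18, -0.18], "turn": [0, 0, 0], "gripper": 0.8}

```text
clock: 45.88
tcp_pos: [0.6639, 0.024, 0.2722]
tool_rot: [-0.0, 0.725, 0.688, -0.001]
force: [-0.4, 0.3, -2.7]
finger_gap: 0.0208
finger_force: 59.9
```

```bash
python3 -c "
from h import *
W=look('q')
for n in W: print(n,pins(W[n][0],n,z=.115))
for c in ((.58,-.211),(.5823,-.168),(.583,-.1243),(.587,-.0846)):print(top(W['top'][1],c,.018,.095,.14))
print('stand',top(W['side'][1],(.688,.102),.05,.068,.082))
print(state()['tcp_pos'],state()['tool_rot'],state()['force'])
plan((.6878,.102,.268))"
```

```text
top []
side []
(array([ 0.5792, -0.2101]), array([ 0.5798, -0.2117]), 78, np.float64(0.1225))
(array([ 0.5824, -0.1675]), array([ 0.5832, -0.1681]), 76, np.float64(0.1231))
(array([ 0.5824, -0.1238]), array([ 0.5843, -0.124 ]), 76, np.float64(0.1231))
(array([ 0.5872, -0.0848]), array([ 0.5885, -0.0844]), 74, np.float64(0.1215))
stand (array([0.6886, 0.1019]), array([0.6895, 0.1014]), 240, np.float64(0.081))
[0.66387718 0.0231882  0.2726326 ] [-1.89180596e-04  7.25736723e-01  6.87972431e-01 -3.26687938e-04] [ 0.78436092  0.35222086 -2.93131076]
xyz [0.1999, 0.0492, 0.0115] turn [-0.0002, 0.0001, -0.0003] rows 1.3
```

Emit:
step_arm:
  series:
    - {"xyz": [0.1, 0.025, 0], "turn": [0, 0, 0], "gripper": 0.8}
    - {"xyz": [0.2, 0.049, 0.01], "turn": [0, 0, 0], "gripper": 0.8}
    - {"xyz": [0.2, 0.049, 0.01], "turn": [0, 0, 0], "gripper": 0.8}
    - {"xyz": [0.2, 0.049, 0.01], "turn": [0, 0, 0], "gripper": 0.8}
    - {"xyz": [0.2, 0.049, 0.01], "turn": [0, 0, 0], "gripper": 0.8}

```text
clock: 46.6
tcp_pos: [0.6879, 0.1018, 0.269]
tool_rot: [0.0, 0.726, 0.688, -0.0]
force: [-0.7, -0.2, -2.8]
finger_gap: 0.0209
finger_force: 59.9
```

```bash
python3 -c "
from h import *
W=look('r')
p=W['side'][0];cv2.imwrite('pics/r1.png',cv2.resize(p[100:240,180:320],None,fx=4,fy=4))
print(state()['tcp_pos']);plan((.6878,.102,.119))"
```

```text
[0.68790325 0.10218749 0.26902656]
xyz [-0.0005, -0.0002, 0.3751] turn [-0.0, 0.0, -0.0003] rows 2.4
```

View pics/r1.png

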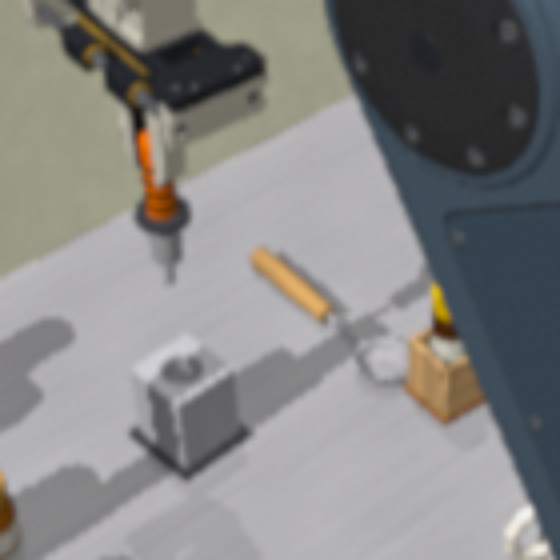

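The punch hangs upright with its nose at (172,280), above the bore at (185,365), at the same TCP position it was taken from. I lower it.

Emit:
step_arm:
  series:
    - {"xyz": [0, 0, 0.08], "turn": [0, 0, 0], "gripper": 0.8}
    - {"xyz": [0, 0, 0.16], "turn": [0, 0, 0], "gripper": 0.8}
    - {"xyz": [0, 0, 0.22], "turn": [0, 0, 0], "gripper": 0.8}
    - {"xyz": [0, 0, 0.28], "turn": [0, 0, 0], "gripper": 0.8}
    - {"xyz": [0, 0, 0.33], "turn": [0, 0, 0], "gripper": 0.8}
    - {"xyz": [0, 0, 0.36], "turn": [0, 0, 0], "gripper": 0.8}
    - {"xyz": [0, 0, 0.372], "turn": [0, 0, 0], "gripper": 0.8}
    - {"xyz": [0, 0, 0.376], "turn": [0, 0, 0], "gripper": 0.8}
    - {"xyz": [0, 0, 0.376], "turn": [0, 0, 0], "gripper": 0.8}

```text
clock: 47.82
tcp_pos: [0.6882, 0.1032, 0.119]
tool_rot: [0.0, 0.725, 0.688, 0.0]
force: [-1.2, -0.6, -2.6]
finger_gap: 0.0213
finger_force: 59.9
```

Emit:
step_arm:
  series:
    - {"xyz": [0, 0, 0.002], "turn": [0, 0, 0], "gripper": 0.8}
    - {"xyz": [0, 0, 0.003], "turn": [0, 0, 0], "gripper": 0.8}
    - {"xyz": [0, 0, 0.003], "turn": [0, 0, 0], "gripper": 0.8}

```text
clock: 48.2
tcp_pos: [0.6883, 0.1033, 0.1181]
tool_rot: [0.0, 0.725, 0.688, 0.0]
force: [-0.6, 0.1, 5.3]
finger_gap: 0.021
finger_force: 59.9
```

Seated. I release it and retreat upward.

Emit:
step_arm:
  series:
    - {"xyz": [0, 0, 0], "turn": [0, 0, 0], "gripper": -0.4}
    - {"xyz": [0, 0, 0], "turn": [0, 0, 0], "gripper": -0.4}
    - {"xyz": [0, 0, 0], "turn": [0, 0, 0], "gripper": -0.4}
    - {"xyz": [0, 0, -0.05], "turn": [0, 0, 0], "gripper": -0.4}
    - {"xyz": [0, 0, -0.15], "turn": [0, 0, 0], "gripper": -0.4}
    - {"xyz": [0, 0, -0.3], "turn": [0, 0, 0], "gripper": -0.4}
    - {"xyz": [0, -0.1, -0.4], "turn": [0, 0, 0], "gripper": -0.4}
    - {"xyz": [0, -0.25, -0.4], "turn": [0, 0, 0], "gripper": -0.4}
    - {"xyz": [0.1, -0.5, -0.4], "turn": [0, 0, 0], "gripper": -0.4}
    - {"xyz": [0.1, -0.5, -0.4], "turn": [0, 0, 0], "gripper": -0.4}

```text
clock: 49.45
tcp_pos: [0.4883, 0.1541, 0.2789]
tool_rot: [0.0, 0.725, 0.688, 0.001]
force: [0.5, -0.5, 0.0]
finger_gap: 0.065
finger_force: 0.0
```

Emit:
step_arm:
  series:
    - {"xyz": [0.2, 0, 0], "turn": [0, 0, 0], "gripper": -0.4}
    - {"xyz": [0.4, 0, 0], "turn": [0, 0, 0], "gripper": -0.4}
    - {"xyz": [0.4, 0, 0], "turn": [0, 0, 0], "gripper": -0.4}
    - {"xyz": [0.4, 0, 0], "turn": [0, 0, 0], "gripper": -0.4}

```text
clock: 49.95
tcp_pos: [0.4983, 0.3152, 0.2782]
tool_rot: [-0.0, 0.724, 0.689, 0.0]
force: [-0.4, 0.2, 0.2]
finger_gap: 0.0647
finger_force: 0.0
```

```bash
python3 -c "
from h import *
W=look('s')
for n in W:
  print(n,pins(W[n][0],n,z=.115),'punch',top(W[n][1],(.688,.102),.018,.125,.16))
  for l,c,z in (('mug',(.398,-.05),.07),('syr',(.606,.495),.2),('tin',(.287,.412),.09),('jar',(.701,.281),.055)): print(l,top(W[n][1],c,.05,z,z+.03))
p=W['side'][0];cv2.imwrite('pics/s1.png',cv2.resize(p[100:300,100:400],None,fx=2.6,fy=2.6));print(state()['tcp_pos'],state()['clock'])"
```

```text
top [] punch (array([0.6876, 0.1022]), array([0.6892, 0.1032]), 42, np.float64(0.1556))
mug (array([ 0.4026, -0.0513]), array([ 0.4004, -0.0472]), 109, np.float64(0.0925))
syr (array([0.6105, 0.4964]), array([0.6104, 0.4957]), 62, np.float64(0.2297))
tin (array([0.2812, 0.4397]), array([0.2824, 0.4385]), 44, np.float64(0.108))
jar (array([0.7037, 0.28  ]), array([0.7048, 0.281 ]), 135, np.float64(0.0745))
side [] punch (array([0.6859, 0.1041]), array([0.6901, 0.1019]), 64, np.float64(0.1497))
mug (array([ 0.3997, -0.0519]), array([ 0.3994, -0.0496]), 260, np.float64(0.0884))
syr (array([0.6032, 0.4959]), array([0.608 , 0.4954]), 187, np.float64(0.2229))
tin (array([0.2845, 0.4131]), array([0.2862, 0.4121]), 905, np.float64(0.1057))
jar (array([0.7008, 0.2816]), array([0.7043, 0.2812]), 186, np.float64(0.07))
[0.49861688 0.31294875 0.27797229] 50.05
```

View pics/s1.png

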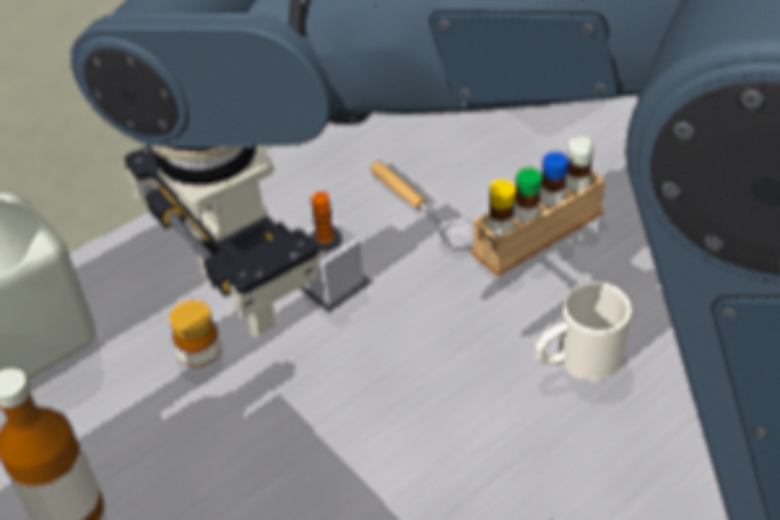

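The punch hangs upright in its stand at (322,215). All four canisters show flush caps in the holder at (502–580,150–195), and the bystanders are unmoved.

```bash
python3 -c "
from rig import *
print(hand_in())"
```

```text
the job is handed in; nothing more can be done
None
```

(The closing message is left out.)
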